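# Old tea boxes into the worktop pedal bin

### The job

The two old tea boxes left loose on the worktop, one standing and one lying down, are out of date and are to be thrown into the small pedal bin beside them. Open the bin with its pedal, pressed right down so that the lid goes over and stays up by itself, put both boxes inside, and then tip the lid forward again so that it shuts fully over them. Leave the cup, the milk jug, the glass and the spoon pot standing where they are.

Things in the scene. Friction and masses are not known exactly. Their poses are not given: they have to be found in the camera images.
- bin: Small fixed pedal bin, brushed steel, black rim and foot, 156 mm deep (x) by 212 wide (y), rim 170 mm up. Origin: centre of its underside on the worktop; x points from the pedal (front, -x) to the hinge (back), z up. Inside 144 by 200 mm, corners rounded, inner floor 30 mm up: high enough for either box on the floor, standing or lying, but not for the standing box on top of the other.
- pedal_tread (a point): Centre of the top of the bright pedal tread with black ribs (30 deep, 60 wide, 8 mm thick), which sticks out 31 mm from the foot of the bin's front: 16 mm in front of the steel wall, 42 mm above the worktop when up, 17 mm at the stop. The wall rises straight behind it and the lid overhangs the wall by 8 mm, so a gripper must lean back from the bin to reach it.
- pedal (a joint): Pedal angle: 0 up (sprung), 0.27 rad down at its stop. Hinge line across the bin under its centre, 30 mm up, 94 mm behind the tread point. Takes about 8 to 15 N pressed slowly; it pushes the lid up 6 times its own angle, one way only: let go early and the lid falls shut again.
- lid (a joint): Lid angle: 0 shut, 1.75 rad fully open, leaning back on its stop. Damped. Its weight passes over centre at about 1.5 rad: beyond this it stays open by itself, short of it it falls slowly shut. Hinge line across the bin, 80 mm behind the bin's centre, 174 mm up.
- lid_edge (a point): Middle of the lid's front edge, at half its thickness (13 mm plate, 220 mm wide, steel with a black edge; 166 mm from the hinge line). Shut: 86 mm in front of the bin's centre, 178 mm up. Open: the top of the upright lid, about 338 mm up.
- tea_tall: Opened tea box standing upright, red card with a green band, 60 (x) by 58 (y) by 122 mm (z), 75 g, solid to the touch. Origin: centre of its underside.
- tea_tall_mid (a point): Centre of the standing tea box.
- tea_flat: The same kind of opened tea box with a purple band, lying on its side, 122 (x) by 58 (y) by 60 mm (z). Origin: centre of its lower side on the worktop; x runs along its length, z up. The grey serving tray, whose rim is 23 mm high, may lie 25 mm beyond it.
- tea_flat_mid (a point): Centre of the lying tea box, 30 mm above the worktop at the start.
- spoon_pot: Perforated steel pot with coffee spoons, close behind the standing tea box, 95 mm across (centre 5 mm to +y of the origin), pot 130 mm high, spoons up to 183 mm, 0.55 kg; origin on the worktop. Leave alone.
- glass: Glass tumbler standing upside down close in front of the standing tea box, 62 mm across, 119 mm high; origin: centre of its foot on the worktop. Leave alone.
- cup: White coffee cup standing upright, bowl 94 mm across (its centre 12 mm to +y of the origin), handle reaching 60 mm to -y of the origin, 58 mm high; origin on the worktop. Leave alone.
- creamer: Small steel milk jug, 58 mm across (centre 8 mm to +y of the origin), handle to -y 43 mm from the origin, 68 mm high; origin on the worktop. Leave alone.

How it is judged:
On the way, in this order (a step that is already met when the one before it is completed fails the run):
1. the pedal is pressed down to its stop (value of joint pedal above 0.255 rad), for 0.1 s.
2. the pedal is let go and has come up, and the lid stays open by itself (value of joint pedal below 0.05 rad and value of joint lid above 1.48 rad and contact force between the arm and bin below 0.5 N), for 0.2 s.
3. both boxes lie inside the open bin, let go (value of joint lid above 1.4 rad and x of tea_tall_mid in the frame of bin between -0.075 and 0.075 m and y of tea_tall_mid in the frame of bin between -0.1 and 0.1 m and z of each of tea_tall_mid, tea_flat_mid in the frame of bin below 0.17 m and x of tea_flat_mid in the frame of bin between -0.075 and 0.075 m and y of tea_flat_mid in the frame of bin between -0.1 and 0.1 m and contact force between the fingers and tea_tall below 0.2 N and contact force between the fingers and tea_flat below 0.2 N), for 0.2 s.
At the end, for the whole second after the job is handed in: Both tea boxes are inside the bin (their centres within its walls and below the rim) and at rest, the lid is shut (within 0.05 rad) and the pedal is up (within 0.05 rad) (value of joint each of lid, pedal below 0.05 rad and x of tea_tall_mid in the frame of bin between -0.075 and 0.075 m and y of tea_tall_mid in the frame of bin between -0.1 and 0.1 m and z of each of tea_tall_mid, tea_flat_mid in the frame of bin below 0.17 m and x of tea_flat_mid in the frame of bin between -0.075 and 0.075 m and y of tea_flat_mid in the frame of bin between -0.1 and 0.1 m and linear speed of each of tea_tall, tea_flat below 0.02 m/s); the robot touches nothing.
It fails at once if the cup, the jug, the spoon pot or the glass is shifted by more than 20 mm (distance of any of cup, creamer, spoon_pot, glass from where it was at the start of the episode above 0.02 m).
It fails at once if the cup, the jug, the spoon pot or the glass is tipped by more than 0.3 rad (angle between any of cup, creamer, spoon_pot, glass's own z axis and vertical above 0.3 rad).
It also fails if it takes over 72 s, if anything falls off the work surface, if the arm or the gripper's body presses on something with over 40 N, if the wrist force passes 120 N, or if a joint passes its speed limit or range.

### The arm

A 6-joint arm with a two-finger parallel gripper is mounted at the origin on a cart in front of the work surface, level with it; the furniture and walls round the work are solid. World frame = base frame: x ahead of the robot, y to its left, z up, the work surface at z = 0. Lengths are in m, angles in rad, forces in N, time in s.
With the tool pointing down it reaches from about 0.35 to 0.775 m from the base axis. Payload 7.3 kg.
Tool frame: the origin (TCP) lies on the centre line of the jaws, within the pads' length; the fingertips stand 22 mm ahead of it and the grasp point (between the pads) lies 3 mm ahead of it; z points along the fingers, y is the line along which they close (so a half turn about z gives the same grasp; the last joint's range is limited). The gripper opens to 92 mm and grips with 3 to 60 N. Pads are 19 mm wide; open, the fingers measure 130 mm over their backs; the gripper's body (75 mm by 190 mm) begins 47 mm behind the grasp point.
Start: joints at [0.985, 0.342, 1.524, -0, 1.275, -0.146], TCP at [0.224, 0.475, 0.249] pointing down, gripper open.
Joint ranges: [-2.53, 2.53], [-0.77, 2.02], [0.04, 2.7], [-1, 4.14], [0.28, 2.66], [-3.11, 3.11]. Speed limits (rad/s): [2.57, 2.57, 3.14, 3.14, 3.14, 3.14].

### API

Orientations are given as a unit quaternion [w, x, y, z].
In Python, from cell import robot, viewer gives the robot as it stands. The module is installed in compiled form; this text tells all that it offers.
- The arm moves only by the tool arm_command, never from a script. Its argument "rows" is a list of rows, each a list of 7 numbers: the shift along the tool's x, y, z in m, then the turn, a rotation vector about the tool's x, y, z in rad, then the opening, from 0 (shut) to 1 (fully open). In form: [[dx, dy, dz, wx, wy, wz, claw], ...]. A call has 1 to 20 rows; each row shifts and turns the commanded pose from where the row before left it, along the tool's axes as they then stand; what a row does not reach is not made up. A row lasts 1/8 s, in which the tool goes at most 62.5 mm and 10.7 degrees, less where a joint would pass 70% of its speed; a pose out of reach is approached as far as the arm can. A call with a gripper value outside its range is refused whole. The fingers move at their own pace and stop on an object; "force" is the grip in N (left out, the last holds). Time passes only in rows, so rows that do not move let the fingers close. It gives the time, the measured TCP pose, the force, the opening and the grip force at its end, in the units of the state.
- robot.state(): the state, without advancing time (a new reading comes with each control period).
- viewer.read_camera(name): name is "scene" or "side" or "wrist"; returns a dict with "image" (384x512x3 uint8, red, green, blue), "depth" (384x512 float32, m along the optical axis (not along the pixel's ray), 0 where there is no reading), "camera_matrix" (3x3 intrinsics, pixels), "view" (4x4, takes a point from world to camera coordinates). Camera axes: x right, y down, z forward; pixel columns grow to the right and rows downward; lengths in m; the calibration is good to about 2 mm. A picture is of the moment at which its call begins.
- robot.sign_off(): hands the job in; it is judged then, once.
The state is a dict: "clock": time; "q": joint angles; "qvel": joint speeds; "joint_efforts": joint torques, N m; "eef_pos": TCP position; "tcp_rot": TCP orientation; "wrist_force": force on the tool from outside, world axes, zero at the start; "torque": the same for the moment, N m; "gripper_width": finger opening in m; "gripper_force": force on a finger pad.
Only numpy, scipy, OpenCV 4.12 (cv2) and the standard library are available. Lean on these libraries where they do the work, as an engineer would, in place of code of your own. Each camera call takes 0.05 s, during which the arm holds its last target. There are 200 camera calls.

## Working session

There is one attempt and no reset: what is moved stays moved. The work goes in short steps, Python scripts to look and compute and a tool call to move; the robot and the scene stay as the last step left them, time stands still between calls to the robot, and variables do not carry over. Pictures are saved under pics/ and viewed, at most 13 in all, crops included, and the job is handed in when it is done.

Besides the shell and the picture viewer there is one more tool, called as name(argument=value, ...) on one line, values as JSON. arm_command: Moves the arm, as the interface text tells. Its arguments: {"type":"object","properties":{"rows":{"type":"array","items":{"type":"array","items":{"type":"number"}}},"force":{"type":"number"}},"required":["rows"]}

```bash
mkdir -p pics
cat > h.py <<'E'
import numpy as np, cv2
from cell import robot, viewer
def cloud(c):
    d=c["depth"];K=c["camera_matrix"];h,w=d.shape
    u,v=np.meshgrid(np.arange(w),np.arange(h))
    p=np.stack([(u-K[0,2])*d/K[0,0],(v-K[1,2])*d/K[1,1],d],-1)
    T=np.linalg.inv(c["view"]); P=p@T[:3,:3].T+T[:3,3]; P[d==0]=np.nan
    return P
E
python3 - <<'E'
from h import *
ims=[]
for n in ["scene","side"]:
    c=viewer.read_camera(n); np.savez(n+"0.npz",**c)
    im=c["image"][...,::-1]; ims.append(im)
    cv2.imwrite(f"pics/{n}0.png",im)
    T=np.linalg.inv(c["view"]); print(n,T.round(3),c["camera_matrix"])
print(robot.state())
E
```

```text
scene [[ 0.89  -0.209  0.405  0.102]
 [-0.456 -0.37   0.809 -1.078]
 [-0.019 -0.905 -0.425  0.664]
 [ 0.     0.     0.     1.   ]] [[416.74360399   0.         263.29406112]
 [  0.         416.74360399 186.36482532]
 [  0.           0.           1.        ]]
side [[ 0.479 -0.706  0.521  0.052]
 [-0.878 -0.384  0.287 -0.367]
 [-0.003 -0.595 -0.804  1.008]
 [ 0.     0.     0.     1.   ]] [[432.29672607   0.         257.9669016 ]
 [  0.         432.29672607 193.09531026]
 [  0.           0.           1.        ]]
{'clock': 0.1, 'q': array([ 9.85019134e-01,  3.42696710e-01,  1.52489676e+00, -1.95691156e-05,
        1.27540793e+00, -1.45965841e-01]), 'qvel': array([-1.00871064e-03, -1.48069770e-03, -2.33520064e-03,  1.12554034e-03,
       -8.37080989e-05,  4.83002755e-04]), 'joint_efforts': array([ 1.68677190e-03, -4.32008529e+01, -2.44692868e+01,  7.18220067e-02,
        5.27566276e-02, -5.88615740e-05]), 'eef_pos': array([0.22331606, 0.47477833, 0.24810041]), 'tcp_rot': array([-2.43260496e-04,  2.18134731e-01,  9.75918410e-01, -6.61103148e-04]), 'wrist_force': array([ 0.76015727, -0.03633923,  0.20853107]), 'torque': array([-0.01124918,  0.01194808, -0.01780534]), 'gripper_force': 0.0, 'gripper_width': 0.09143637258659204}
```

View pics/scene0.png

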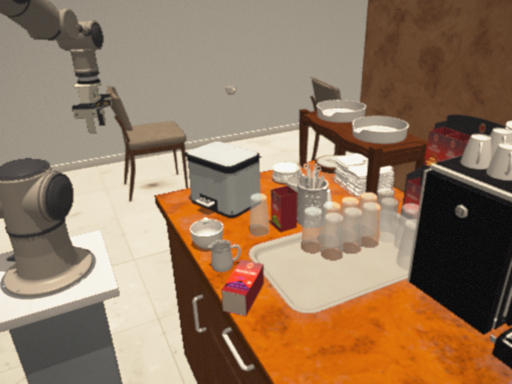

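View pics/side0.png

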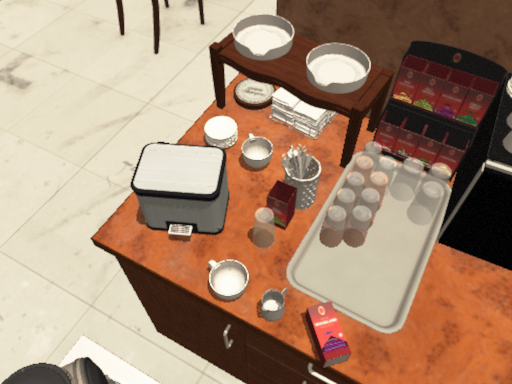

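The scene view shows the bin at (225,178), the tall box at (284,208) between the glass (259,213) and the spoon pot (313,195). The flat box is at (244,287), the cup at (207,233) and the jug at (224,255). In the side view the pedal is at (180,230).

```bash
cat > m.py <<'E'
from h import *
cs={n:dict(np.load(n+"0.npz")) for n in ["scene","side"]}
def rect(p,l):
    r=cv2.minAreaRect(p[:,:2].astype(np.float32)*1000)
    print(l,len(p),"c",np.round(r[0],1),"size",np.round(r[1],1),"ang",round(r[2],1),"z",np.nanpercentile(p[:,2],[2,50,98]).round(3))
for n,c in cs.items():
    P=cloud(c); hsv=cv2.cvtColor(c["image"],cv2.COLOR_RGB2HSV); z=P[...,2]
    def sel(box,zl,zh,m=None):
        u0,v0,u1,v1=box; k=np.zeros(z.shape,bool); k[v0:v1,u0:u1]=1; k&=(z>zl)&(z<zh)
        if m is not None:k&=m
        k=cv2.morphologyEx(k.astype(np.uint8),cv2.MORPH_OPEN,np.ones((2,2)))>0
        return P[k]
    B={"side":dict(lid=(120,130,240,215),ped=(160,215,200,245),tall=(262,175,300,230),flat=(300,295,355,370),cup=(200,250,252,305),jug=(255,283,292,325),pot=(280,145,325,210),glass=(245,200,280,250)),
       "scene":dict(lid=(180,135,268,180),ped=(188,185,220,215),tall=(268,180,300,235),flat=(215,255,270,318),cup=(185,215,228,252),jug=(205,235,245,275),pot=(292,160,332,228),glass=(245,188,273,240))}[n]
    print(n)
    S=hsv[...,1]; red=(S>110)&((hsv[...,0]>150)|(hsv[...,0]<6))
    rect(sel(B["lid"],.17,.2),"lid"); rect(sel(B["ped"],.03,.05),"ped")
    rect(sel(B["tall"],.112,.13,red),"tall top"); rect(sel(B["tall"],.03,.13,red),"tall all")
    rect(sel(B["flat"],.052,.07),"flat top"); rect(sel(B["flat"],.012,.07),"flat all")
    rect(sel(B["cup"],.05,.065),"cup rim"); rect(sel(B["cup"],.02,.065),"cup"); rect(sel(B["jug"],.02,.08),"jug")
    rect(sel(B["pot"],.11,.135),"pot"); 
    for k,a in [("glass",(.05,.13))]: 
        p=sel(B[k],*a)
        if len(p)>3: rect(p,k)
E
python3 m.py
python3 - <<'E'
import cv2,numpy as np
a=cv2.imread('pics/side0.png')[120:370,110:370]; cv2.imwrite('pics/side0c.png',cv2.resize(a,None,fx=2.4,fy=2.4,interpolation=cv2.INTER_CUBIC))
E
```

```text
scene
lid 1345 c [558.3 125.6] size [156.2 197. ] ang 24.9 z [0.167 0.185 0.188]
ped 204 c [472.2 114.5] size [ 35.8 140.2] ang 22.6 z [0.013 0.042 0.048]
tall top 119 c [ 658.1 -101.2] size [63.  65.7] ang 1.8 z [0.108 0.114 0.123]
tall all 756 c [ 668.4 -101.7] size [85.6 67. ] ang 1.2 z [0.029 0.085 0.121]
flat top 922 c [ 426.1 -318.6] size [191.7  52.5] ang 50.3 z [0.046 0.06  0.063]
flat all 1864 c [ 432.5 -301.6] size [234.   87.8] ang 59.2 z [0.004 0.048 0.062]
cup rim 286 c [ 412.9 -102.7] size [239.3  94.2] ang 71.9 z [0.002 0.052 0.063]
cup 805 c [ 411.8 -105.8] size [245.9  94.1] ang 71.8 z [0.012 0.044 0.068]
jug 843 c [ 421.5 -198.1] size [277.3  97.6] ang 70.5 z [0.001 0.049 0.068]
pot 759 c [791.8 -88.2] size [511.8  77.5] ang 55.7 z [0.062 0.121 0.133]
glass 620 c [653.6  12.2] size [331.5  63.4] ang 58.7 z [0.002 0.078 0.12 ]
side
lid 4522 c [618.8 168.9] size [300.5 209.9] ang 30.4 z [0.166 0.184 0.188]
ped 333 c [475.6 104. ] size [ 32.7 107.4] ang 23.4 z [-0.002  0.041  0.046]
tall top 72 c [ 664.9 -106. ] size [80. 52.] ang 6.3 z [0.09  0.115 0.122]
tall all 775 c [ 663.3 -102.2] size [75.1 64.3] ang 13.3 z [0.024 0.085 0.121]
flat top 1442 c [ 415.9 -350.8] size [121.7  75.8] ang 43.9 z [0.001 0.059 0.063]
flat all 2019 c [ 434.4 -338.6] size [167.8  76. ] ang 40.4 z [0.    0.058 0.063]
cup rim 203 c [415.  -87.1] size [92.4 92.9] ang 34.1 z [-0.002  0.052  0.059]
cup 690 c [414.2 -83.1] size [95.6 91.6] ang 33.6 z [-0.002  0.037  0.058]
jug 400 c [ 431.4 -203.1] size [102.   56.8] ang 10.0 z [-0.001  0.035  0.066]
pot 488 c [ 761.8 -117. ] size [263.3  86.5] ang 12.6 z [-0.     0.118  0.143]
glass 744 c [588.9 -96.4] size [83.3 47.4] ang 6.1 z [0.039 0.094 0.12 ]
```

View pics/side0c.png

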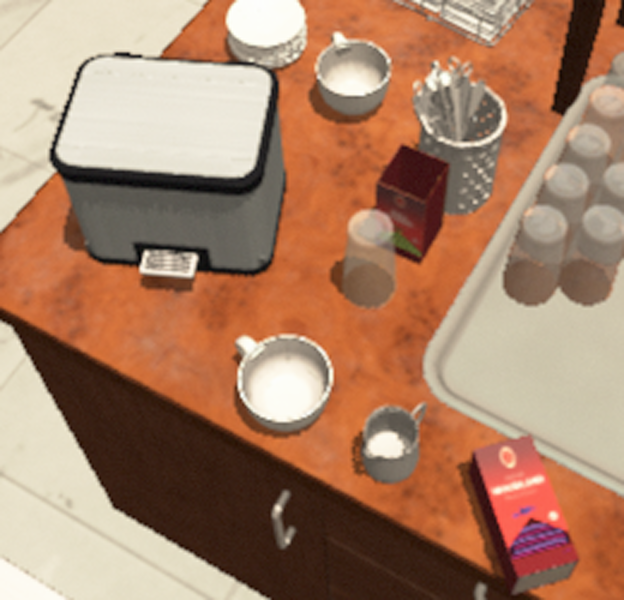

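The crop shows the standing box clear between the glass and the pot. The lid's front edge runs from (55,160) to (275,185), the pedal is at (170,263) and the flat box's top face spans (475,450) to (575,565).

```bash
cat > m2.py <<'E'
from h import *
cs={n:dict(np.load(n+"0.npz")) for n in ["scene","side"]}
def rays(n,pts,z):
    c=cs[n];K=c["camera_matrix"];T=np.linalg.inv(c["view"]);o=[]
    for u,v in pts:
        d=T[:3,:3]@np.linalg.solve(K,[u,v,1.]); o.append((T[:3,3]+d*(z-T[2,3])/d[2])[:2])
    return np.array(o)
def plane(n,z0,tol,mask,box,l):
    c=cs[n];P=cloud(c);k=np.zeros(mask.shape,bool);u0,v0,u1,v1=box;k[v0:v1,u0:u1]=1
    k&=(abs(P[...,2]-z0)<tol)&mask
    nl,lab,st,_=cv2.connectedComponentsWithStats(k.astype(np.uint8),connectivity=4); i=1+st[1:,4].argmax()
    k=(lab==i).astype(np.uint8)
    cn=max(cv2.findContours(k,0,1)[0],key=len)[:,0]
    q=(rays(n,cn,z0)*1000).astype(np.float32); r=cv2.minAreaRect(q)
    print(n,l,k.sum(),"c",np.round(r[0],1),"size",np.round(r[1],1),"ang",round(r[2],1),"corners",np.round(cv2.boxPoints(r)).tolist())
for n,c in cs.items():
    hsv=cv2.cvtColor(c["image"],cv2.COLOR_RGB2HSV);S=hsv[...,1];V=hsv[...,2]
    red=(S>110)&((hsv[...,0]>150)|(hsv[...,0]<6)); al=S>=0
    B={"side":dict(lid=(120,130,240,215),ped=(160,215,200,245),tall=(262,175,300,230),flat=(300,295,355,370),cup=(200,250,252,305),jug=(255,283,292,325),pot=(280,145,325,210),glass=(245,200,280,250)),
       "scene":dict(lid=(180,135,268,180),ped=(188,185,220,215),tall=(268,180,300,235),flat=(215,255,270,318),cup=(185,215,228,252),jug=(205,235,245,275),pot=(292,160,332,228),glass=(245,188,273,240))}[n]
    for l,z,t,m in [("lid",.1845,.006,al),("ped",.042,.006,(V>120)&(S<60)),("tall",.122,.006,red),("flat",.06,.004,al),("cup",.056,.006,al),("jug",.066,.006,al),("pot",.128,.006,al),("glass",.119,.005,al)]:
        try: plane(n,z,t,m,B[l],l)
        except Exception as e: print(n,l,e)
E
python3 m2.py
```

```text
scene lid 1198 c [556.4 125.9] size [167.3 225.7] ang 22.6 corners [[436.0, 198.0], [523.0, -10.0], [677.0, 54.0], [590.0, 262.0]]
scene ped 92 c [474.7  98.5] size [37.6 63.3] ang 24.5 corners [[444.0, 119.0], [471.0, 62.0], [505.0, 77.0], [479.0, 135.0]]
scene tall 45 c [ 654.4 -135.1] size [63.6 15.7] ang 3.3 corners [[622.0, -129.0], [623.0, -145.0], [687.0, -141.0], [686.0, -125.0]]
scene flat 650 c [ 419.6 -337.7] size [102.1  60.6] ang 43.8 corners [[362.0, -351.0], [404.0, -395.0], [477.0, -324.0], [435.0, -280.0]]
scene cup 207 c [414.  -87.5] size [100.9  97.7] ang 39.1 corners [[344.0, -81.0], [406.0, -157.0], [484.0, -94.0], [422.0, -18.0]]
scene jug 136 c [ 410.6 -206.6] size [56.2 57.9] ang 23.1 corners [[373.0, -191.0], [396.0, -244.0], [448.0, -222.0], [425.0, -169.0]]
scene pot 154 c [ 747.7 -133.7] size [77.6 99. ] ang 75.3 corners [[690.0, -159.0], [786.0, -184.0], [805.0, -109.0], [710.0, -84.0]]
scene glass 111 c [575.  -99.2] size [45.5 44.5] ang 60.7 corners [[544.0, -108.0], [583.0, -130.0], [606.0, -90.0], [567.0, -68.0]]
side lid 4319 c [556.7 134.8] size [1
[... 311 characters left out ...]
0], [688.0, -130.0], [687.0, -98.0]]
side flat 1041 c [ 418.1 -335.7] size [99.1 59.2] ang 43.6 corners [[362.0, -348.0], [403.0, -391.0], [474.0, -323.0], [433.0, -280.0]]
side cup 244 c [412.2 -82.5] size [93.6 96.2] ang 28.6 corners [[348.0, -63.0], [394.0, -147.0], [476.0, -102.0], [430.0, -18.0]]
side jug 71 c [ 419.1 -200.4] size [32.9 50.7] ang 25.8 corners [[393.0, -185.0], [415.0, -230.0], [445.0, -216.0], [423.0, -170.0]]
side pot 180 c [ 742.1 -126.5] size [71.8 96.3] ang 53.3 corners [[682.0, -127.0], [759.0, -184.0], [802.0, -127.0], [725.0, -69.0]]
side glass 233 c [573.9 -94.5] size [44.3 46.9] ang 28.5 corners [[543.0, -84.0], [566.0, -126.0], [605.0, -104.0], [582.0, -63.0]]
```

```bash
cat > m3.py <<'E'
exec(open('m2.py').read().split("for n,c in cs.items")[0])
for n,box,fb in [("side",(262,175,300,230),(300,290,360,375)),("scene",(262,175,305,235),(210,250,275,322))]:
    c=cs[n];hsv=cv2.cvtColor(c["image"],cv2.COLOR_RGB2HSV);P=cloud(c)
    print(P.shape)
    m=(hsv[...,1]>90)&((hsv[...,0]>150)|(hsv[...,0]<8))
    plane(n,.122,.012,m,box,"tall top")
    # vertical faces of tall
    u0,v0,u1,v1=box;Q=P[v0:v1,u0:u1][m[v0:v1,u0:u1]];Q=Q[(Q[:,2]>.03)&(Q[:,2]<.11)]
    for a in (0,1): print("tall faces pct",a,np.percentile(Q[:,a],[2,5,10,50,90,95,98]).round(3))
    plane(n,.06,.008,hsv[...,0]>=0,fb,"flat")
print(rays("side",[(308,307.5),(331,302),(350,350),(324,366)],.06).round(3).tolist())
print(rays("side",[(278.8,181.3),(296.7,185.8),(284,200),(267,195)],.122).round(3).tolist())
E
python3 m3.py
python3 - <<'E'
import cv2
a=cv2.imread('pics/side0.png');b=cv2.imread('pics/scene0.png')
A=cv2.resize(a[170:240,240:330],(450,350),interpolation=2);A2=cv2.resize(a[295:370,295:365],(350,375),interpolation=2)
B=cv2.resize(b[250:320,205:275],(350,350),interpolation=2)
import numpy as np
o=np.zeros((375,800+350-350,3),np.uint8);o[:350,:450]=A;o[:375,450:800]=A2
cv2.imwrite('pics/z.png',o)
E
```

```text
(384, 512, 3)
side tall top 83 c [ 629.4 -113.9] size [35.2 67.1] ang 34.1 corners [[596.0, -96.0], [634.0, -152.0], [663.0, -132.0], [625.0, -76.0]]
tall faces pct 0 [0.626 0.627 0.627 0.664 0.687 0.688 0.689]
tall faces pct 1 [-0.131 -0.13  -0.13  -0.104 -0.073 -0.073 -0.072]
side flat 1462 c [ 408.7 -343.8] size [123.9  60.5] ang 43.6 corners [[343.0, -365.0], [385.0, -408.0], [474.0, -323.0], [433.0, -279.0]]
(384, 512, 3)
scene tall top 176 c [ 651.1 -113.4] size [70.3 76.7] ang 1.0 corners [[615.0, -76.0], [617.0, -152.0], [687.0, -151.0], [686.0, -74.0]]
tall faces pct 0 [0.627 0.628 0.628 0.65  0.681 0.685 0.688]
tall faces pct 1 [-0.134 -0.133 -0.133 -0.129 -0.077 -0.073 -0.071]
scene flat 925 c [ 409.5 -348.7] size [132.   62.6] ang 43.8 corners [[340.0, -372.0], [384.0, -417.0], [479.0, -326.0], [435.0, -280.0]]
[[0.435, -0.284], [0.473, -0.325], [0.392, -0.403], [0.335, -0.368]]
[[0.685, -0.08], [0.694, -0.127], [0.638, -0.119], [0.631, -0.074]]
```

View pics/z.png

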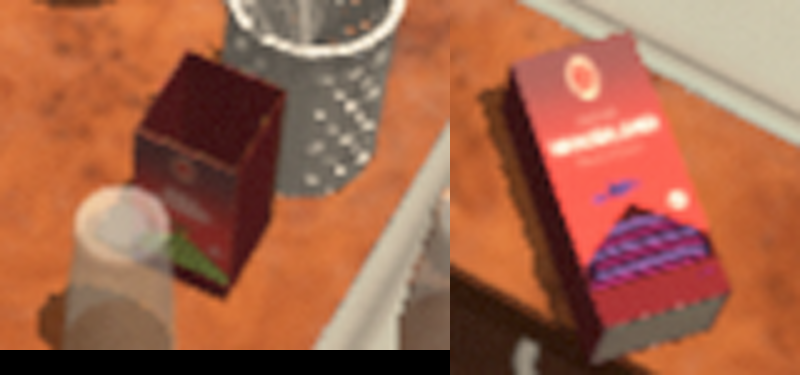

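Measurements agree with the given sizes: bin at about (561,136) mm with yaw 23°, tall box at (658,-102) roughly axis-aligned, flat box at (409,-345) with its long axis at 43.7°.

```bash
cat >> h.py <<'E'
from scipy.spatial.transform import Rotation as R, Slerp
YAW=np.radians(23.); BIN=np.array([.561,.136,0]); RB=R.from_euler('z',YAW)
def b2w(p): return BIN+RB.apply(p)
def w2b(p): return RB.inv().apply(np.asarray(p)-BIN)
def now():
    s=robot.state(); q=s["tcp_rot"]; return s["eef_pos"],R.from_quat([q[1],q[2],q[3],q[0]]),s
def ori(hy,tilt=0):   # heading (deg) of tool y, tilt wy
    h=np.radians(hy); y=np.array([np.cos(h),np.sin(h),0]); z=np.array([0,0,-1.]); x=np.cross(y,z)
    return R.from_matrix(np.stack([x,y,z],1))*R.from_rotvec([0,tilt,0])
def plan(wps,start=None):  # wps: (pos,R,n)
    p,r=start or now()[:2]
    for P,Q,n in wps:
        rv=(r.inv()*Q).as_rotvec()
        print("->",np.round(P,3),"n",n,"rot/row",np.round(np.degrees(np.linalg.norm(rv))/n,1))
        for i in range(n):
            rr=r*R.from_rotvec(rv*i/n)
            print(np.round(np.r_[rr.inv().apply((P-p)/n),rv/n],3).tolist())
        p,r=np.array(P),Q
    return
E
python3 - <<'E'
from h import *
c=dict(np.load("side0.npz"));P=cloud(c);z=P[...,2]
k=(z>.135)&(z<.2);k[:,:275]=0;k[:,335:]=0;k[:140]=0;k[215:]=0
q=P[k];q=q[(q[:,0]>.6)&(q[:,0]<.85)];print("spoons x",np.percentile(q[:,0],[1,5,50,95]).round(3),"y",np.percentile(q[:,1],[2,50,98]).round(3))
t=np.radians(35);d=np.array([np.sin(t),0,-np.cos(t)])
O=ori(23-90); Ot=ori(23-90,t)
tip1=np.array([-.115,0,.10])
plan([((.40,.12,.27),O,13),(b2w(tip1-.022*d),Ot,5)])
print([b2w(np.array(a)-.022*d).round(4) for a in [(-.098,0,.05),(-.098,0,.014)]])
E
```

```text
spoons x [0.691 0.7   0.751 0.782] y [-0.137 -0.094 -0.068]
-> [0.4  0.12 0.27] n 13 rot/row 10.1
[-0.024, -0.019, -0.002, -0.0, 0.0, 0.177]
[-0.027, -0.014, -0.002, -0.0, 0.0, 0.177]
[-0.029, -0.009, -0.002, -0.0, 0.0, 0.177]
[-0.03, -0.004, -0.002, -0.0, 0.0, 0.177]
[-0.03, 0.001, -0.002, -0.0, 0.0, 0.177]
[-0.03, 0.007, -0.002, -0.0, 0.0, 0.177]
[-0.028, 0.012, -0.002, -0.0, 0.0, 0.177]
[-0.026, 0.016, -0.002, -0.0, 0.0, 0.177]
[-0.022, 0.021, -0.002, -0.0, 0.0, 0.177]
[-0.018, 0.024, -0.002, -0.0, 0.0, 0.177]
[-0.014, 0.027, -0.002, -0.0, 0.0, 0.177]
[-0.009, 0.029, -0.002, -0.0, 0.0, 0.177]
[-0.004, 0.03, -0.002, -0.0, 0.0, 0.177]
-> [0.444 0.086 0.118] n 5 rot/row 7.0
[0.005, 0.01, 0.03, 0.0, 0.122, 0.0]
[0.002, 0.01, 0.031, 0.0, 0.122, 0.0]
[-0.002, 0.01, 0.031, 0.0, 0.122, 0.0]
[-0.006, 0.01, 0.03, 0.0, 0.122, 0.0]
[-0.01, 0.01, 0.029, 0.0, 0.122, 0.0]
[array([0.4592, 0.0928, 0.068 ]), array([0.4592, 0.0928, 0.032 ])]
```

arm_command(rows=[[-0.024,-0.019,-0.002,0,0,0.177,0],[-0.027,-0.014,-0.002,0,0,0.177,0],[-0.029,-0.009,-0.002,0,0,0.177,0],[-0.03,-0.004,-0.002,0,0,0.177,0],[-0.03,0.001,-0.002,0,0,0.177,0],[-0.03,0.007,-0.002,0,0,0.177,0],[-0.028,0.012,-0.002,0,0,0.177,0],[-0.026,0.016,-0.002,0,0,0.177,0],[-0.022,0.021,-0.002,0,0,0.177,0],[-0.018,0.024,-0.002,0,0,0.177,0],[-0.014,0.027,-0.002,0,0,0.177,0],[-0.009,0.029,-0.002,0,0,0.177,0],[-0.004,0.03,-0.002,0,0,0.177,0],[0.005,0.01,0.03,0,0.122,0,0],[0.002,0.01,0.031,0,0.122,0,0],[-0.002,0.01,0.031,0,0.122,0,0],[-0.006,0.01,0.03,0,0.122,0,0],[-0.01,0.01,0.029,0,0.122,0,0],[0,0,0,0,0,0,0],[0,0,0,0,0,0,0]], force=20)

```text
clock: 2.6
eef_pos: [0.437, 0.1072, 0.1535]
tcp_rot: [-0.071, 0.946, 0.203, 0.242]
wrist_force: [0.5, 0.7, -0.5]
gripper_width: 0.0006
gripper_force: 0.0
```

Run:
```python
from h import *
p,r,s=now();t=np.radians(35);d=np.array([np.sin(t),0,-np.cos(t)]);Ot=ori(-67,t)
print(s["clock"],p,np.degrees((r.inv()*Ot).as_rotvec()).round(1),s["q"].round(2),"tip in bin",(w2b(p+.022*r.as_matrix()[:,2])).round(4))
c=viewer.read_camera("side");cv2.imwrite("pics/s1.png",cv2.resize(c["image"][100:300,80:330,::-1],None,fx=2.4,fy=2.4,interpolation=2))
plan([(b2w(np.array([-.098,0,.05])-.022*d),Ot,3),(b2w(np.array([-.098,0,.014])-.022*d),Ot,8)])
```

```text
2.6 [0.43696978 0.10716328 0.1535144 ] [-2.7  5.8  0.4] [-0.12  0.16  2.24  0.76  0.42  0.37] tip in bin [-0.1147  0.0229  0.1343]
-> [0.459 0.093 0.068] n 3 rot/row 2.1
[-0.01, 0.008, 0.027, -0.016, 0.034, 0.002]
[-0.011, 0.008, 0.027, -0.016, 0.034, 0.002]
[-0.012, 0.008, 0.026, -0.016, 0.034, 0.002]
-> [0.459 0.093 0.032] n 8 rot/row 0.0
[-0.003, -0.0, 0.004, 0.0, 0.0, 0.0]
[-0.003, -0.0, 0.004, 0.0, 0.0, 0.0]
[-0.003, -0.0, 0.004, 0.0, 0.0, 0.0]
[-0.003, -0.0, 0.004, 0.0, 0.0, 0.0]
[-0.003, -0.0, 0.004, 0.0, 0.0, 0.0]
[-0.003, -0.0, 0.004, 0.0, 0.0, 0.0]
[-0.003, -0.0, 0.004, 0.0, 0.0, 0.0]
[-0.003, -0.0, 0.004, 0.0, 0.0, 0.0]
```

View pics/s1.png

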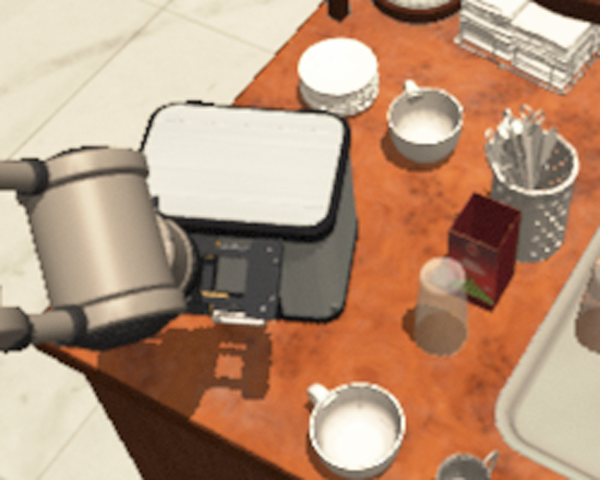

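The gripper is in front of the bin, above the pedal at about (240,318) in the crop. Joint 5 is near its minimum, so I'll reduce the lean to 27°.

Run:
```python
from h import *
t=np.radians(27);d=np.array([np.sin(t),0,-np.cos(t)]);Ot=ori(-67,t)
plan([(b2w(np.array([-.105,0,.12])-.022*d),Ot,4),(b2w(np.array([-.100,0,.055])-.022*d),Ot,4)])
```

```text
-> [0.455 0.091 0.14 ] n 4 rot/row 0.9
[0.0, 0.006, 0.004, -0.012, -0.01, 0.003]
[0.001, 0.006, 0.004, -0.012, -0.01, 0.003]
[0.001, 0.006, 0.004, -0.012, -0.01, 0.003]
[0.001, 0.006, 0.004, -0.012, -0.01, 0.003]
-> [0.46  0.093 0.075] n 4 rot/row 0.0
[-0.006, -0.0, 0.015, 0.0, 0.0, 0.0]
[-0.006, -0.0, 0.015, 0.0, 0.0, 0.0]
[-0.006, -0.0, 0.015, 0.0, 0.0, 0.0]
[-0.006, -0.0, 0.015, 0.0, 0.0, 0.0]
```

arm_command(rows=[[0.001,0.006,0.004,-0.012,-0.01,0.003,0],[0.001,0.006,0.004,-0.012,-0.01,0.003,0],[0.001,0.006,0.004,-0.012,-0.01,0.003,0],[0.001,0.006,0.004,-0.012,-0.01,0.003,0],[-0.006,0,0.015,0,0,0,0],[-0.006,0,0.015,0,0,0,0],[-0.006,0,0.015,0,0,0,0],[-0.006,0,0.015,0,0,0,0],[0,0,0,0,0,0,0]])

```text
clock: 3.78
eef_pos: [0.4639, 0.087, 0.0827]
tcp_rot: [-0.053, 0.954, 0.194, 0.224]
wrist_force: [-0.1, -0.3, 0.0]
gripper_width: 0.0002
gripper_force: 0.0
```

Run:
```python
from h import *
p,r,s=now();t=np.radians(27);d=np.array([np.sin(t),0,-np.cos(t)]);Ot=ori(-67,t)
print(s["clock"],p,np.degrees((r.inv()*Ot).as_rotvec()).round(1),s["q"].round(2),"tip in bin",(w2b(p+.022*r.as_matrix()[:,2])).round(4),s["wrist_force"])
plan([(b2w(np.array([-.099,0,.013])-.022*d),r,8)])
```

```text
3.775 [0.46389946 0.08697566 0.08265125] [-0.9  0.4 -0.2] [-0.13  0.36  2.23  1.04  0.28  0.06] tip in bin [-0.0987 -0.0069  0.063 ] [-0.14193813 -0.30115166  0.04283719]
-> [0.461 0.093 0.033] n 8 rot/row 0.0
[-0.003, -0.001, 0.006, 0.0, 0.0, 0.0]
[-0.003, -0.001, 0.006, 0.0, 0.0, 0.0]
[-0.003, -0.001, 0.006, 0.0, 0.0, 0.0]
[-0.003, -0.001, 0.006, 0.0, 0.0, 0.0]
[-0.003, -0.001, 0.006, 0.0, 0.0, 0.0]
[-0.003, -0.001, 0.006, 0.0, 0.0, 0.0]
[-0.003, -0.001, 0.006, 0.0, 0.0, 0.0]
[-0.003, -0.001, 0.006, 0.0, 0.0, 0.0]
```

```bash
cat > kin.py <<'E'
from h import *
from scipy.optimize import least_squares
def fk(q,L):
    h,a2,a3,t,x1,x2=L
    r1=R.from_euler('z',q[0]); r2=r1*R.from_euler('y',q[1]); r3=r2*R.from_euler('y',q[2])
    r4=r3*R.from_euler('z',q[3]); r5=r4*R.from_euler('y',q[4]); r6=r5*R.from_euler('z',q[5])
    p=np.array([0,0,h])+r1.apply([x1,0,0])+r2.apply([0,0,a2])+r3.apply([x2,0,a3])+r5.apply([0,0,t])
    return p,r6
D=[([.985019,.342697,1.524897,0,1.275408,-.145966],[.22331606,.47477833,.24810041]),([-.12,.16,2.24,.76,.42,.37],[.43697,.10716,.15351])]
def fit():
    p,r,s=now(); d=D+[(s["q"],p)]
    f=lambda L:np.concatenate([(fk(q,L)[0]-np.array(P))*w for (q,P),w in zip(d,[1,.1,1])]+[(np.array(L)-[.4,.4,.4,.2,0,0])*1e-4])
    o=least_squares(f,[.4,.4,.4,.2,0,0]); return o.x,[(fk(q,o.x)[0]-P).round(4) for q,P in d],(fk(s["q"],o.x)[1].inv()*r).as_rotvec()
lo=np.array([-2.53,-.77,.04,-1,.28,-3.11]);hi=np.array([2.53,2.02,2.7,4.14,2.66,3.11])
def ik(P,Q,q0,L,off):
    f=lambda q:(lambda pr:np.r_[(pr[0]-P)*5,(pr[1]*R.from_rotvec(off)).inv().__mul__(Q).as_rotvec()])(fk(q,L))
    o=least_squares(f,np.clip(q0,lo+.01,hi-.01),bounds=(lo,hi)); return o.x,np.abs(o.fun).max()
E
python3 - <<'E'
from kin import *
L,e,off=fit(); print(L.round(4),e,off.round(3)); q=now()[2]["q"]
np.save("L.npy",L);np.save("off.npy",off)
for hy in (-67,-45,-90,-110):
  for deg in (10,15,20,27,35,45,55):
    t=np.radians(deg)
    for q4 in (q[3],0.,3.):
      ok=[]
      for z in (.055,.013):
        O=ori(hy,t); tip=b2w(np.array([-.100,0,z])); a,er=ik(tip-.022*O.as_matrix()[:,2],O,np.r_[q[:3],q4,.6,q[5]],L,off); ok.append((a.round(2).tolist(),round(er,3)))
      if all(o[1]<.002 for o in ok): print(hy,deg,ok)
E
```

```text
[ 0.5029  0.6992  0.5215  0.6123 -0.1683  0.1553] [array([ 0.0637, -0.0422, -0.    ]), array([0.0056, 0.0127, 0.0156]), array([-0.0001, -0.0002, -0.0001])] [0.    0.    1.571]
-67 10 [([0.15, 0.39, 1.93, 0.07, 0.65, 1.26], np.float64(0.0)), ([0.15, 0.46, 1.96, 0.08, 0.56, 1.25], np.float64(0.0))]
-67 10 [([0.15, 0.39, 1.93, 0.07, 0.65, 1.26], np.float64(0.0)), ([0.15, 0.46, 1.96, 0.08, 0.56, 1.25], np.float64(0.0))]
-67 10 [([0.15, 0.39, 1.93, 0.07, 0.65, 1.26], np.float64(0.0)), ([0.15, 0.46, 1.96, 0.08, 0.56, 1.25], np.float64(0.0))]
-67 15 [([0.1, 0.36, 2.03, 0.16, 0.5, 1.14], np.float64(0.0)), ([0.1, 0.44, 2.06, 0.2, 0.4, 1.1], np.float64(0.0))]
-67 15 [([0.1, 0.36, 2.03, 0.16, 0.5, 1.14], np.float64(0.0)), ([0.1, 0.44, 2.06, 0.2, 0.4, 1.1], np.float64(0.0))]
-67 15 [([0.1, 0.36, 2.03, 0.16, 0.5, 1.14], np.float64(0.0)), ([0.1, 0.44, 2.06, 0.2, 0.4, 1.1], np.float64(0.0))]
-67 35 [([-0.33, 0.49, 2.4, 2.08, 0.45, -1.19], np.float64(0.0)), ([-0.33, 0.63, 2.41, 2.31, 0.54, -1.44], np.float64(0.0))]
-67 35 [([-0.33, 0.49, 2.4, 2.08, 0.45, -1.19], np.float64(0.0)), ([-0.33, 0.63, 2.41
[... 4050 characters left out ...]
4], np.float64(0.0)), ([0.35, 0.47, 1.92, -0.19, 0.62, 2.42], np.float64(0.0))]
-110 10 [([0.35, 0.41, 1.9, -0.17, 0.71, 2.4], np.float64(0.0)), ([0.35, 0.47, 1.92, -0.19, 0.62, 2.42], np.float64(0.0))]
-110 15 [([0.45, 0.39, 1.98, -0.33, 0.61, 2.63], np.float64(0.0)), ([0.45, 0.46, 2.0, -0.38, 0.53, 2.69], np.float64(0.0))]
-110 15 [([0.45, 0.39, 1.98, -0.33, 0.61, 2.63], np.float64(0.0)), ([0.45, 0.46, 2.0, -0.38, 0.53, 2.69], np.float64(0.0))]
-110 20 [([0.57, 0.39, 2.05, -0.55, 0.55, 2.94], np.float64(0.0)), ([0.57, 0.47, 2.07, -0.64, 0.47, 3.05], np.float64(0.0))]
-110 20 [([0.57, 0.39, 2.05, -0.55, 0.55, 2.94], np.float64(0.0)), ([0.57, 0.47, 2.07, -0.64, 0.47, 3.05], np.float64(0.0))]
```

```bash
sed -i 's/h,a2,a3,t,x1,x2=L/h,a2,a3,t,y1=L/; s/r1.apply(\[x1,0,0\])/r1.apply([0,y1,0])/; s/r3.apply(\[x2,0,a3\])/r3.apply([0,0,a3])/; s/\[.4,.4,.4,.2,0,0\]/[.2,.4,.4,.2,0.05]/g' kin.py
python3 - <<'E'
from kin import *
L,e,off=fit(); print(L.round(4),e,off.round(3)); q=now()[2]["q"]
np.save("L.npy",L);np.save("off.npy",off)
for hy in (-67,-50,-85,113):
  for deg in (12,16,20,27,40,50):
    t=np.radians(deg)*(1 if hy<0 else -1)
    for q4 in (0.,3.):
      ok=[]
      for z in (.055,.013):
        O=ori(hy,t); tip=b2w(np.array([-.100,0,z])); a,er=ik(tip-.022*O.as_matrix()[:,2],O,np.r_[q[:3],q4,.6,q[5]],L,off); ok.append((a.round(2).tolist(),round(er,3)))
      if all(o[1]<.002 for o in ok): print(hy,deg,ok)
E
```

```text
[0.0997 0.5201 0.3529 0.2322 0.0841] [array([-0.0104, -0.0017,  0.0061]), array([-0.0083, -0.0084, -0.0032]), array([ 0.0057, -0.0085, -0.0061])] [0.    0.    1.571]
-67 12 [([-0.02, 0.39, 2.08, 0.18, 0.49, 1.0], np.float64(0.0)), ([-0.02, 0.47, 2.13, 0.24, 0.36, 0.93], np.float64(0.0))]
-67 12 [([-0.02, 0.39, 2.08, 0.18, 0.49, 1.0], np.float64(0.0)), ([-0.02, 0.47, 2.13, 0.24, 0.36, 0.93], np.float64(0.0))]
-67 16 [([-0.04, 0.38, 2.13, 0.31, 0.4, 0.87], np.float64(0.0)), ([-0.04, 0.46, 2.17, 0.44, 0.28, 0.72], np.float64(0.001))]
-67 16 [([-0.04, 0.38, 2.13, 0.31, 0.4, 0.87], np.float64(0.0)), ([-0.04, 0.46, 2.17, 0.44, 0.28, 0.72], np.float64(0.001))]
-67 40 [([-0.16, 0.38, 2.43, 2.22, 0.45, -1.15], np.float64(0.0)), ([-0.16, 0.5, 2.47, 2.44, 0.56, -1.4], np.float64(0.0))]
-67 40 [([-0.16, 0.38, 2.43, 2.22, 0.45, -1.15], np.float64(0.0)), ([-0.16, 0.5, 2.47, 2.44, 0.56, -1.4], np.float64(0.0))]
-67 50 [([-0.22, 0.45, 2.54, 2.43, 0.76, -1.45], np.float64(0.0)), ([-0.22, 0.6, 2.59, 2.54, 0.91, -1.6], np.float64(0.0))]
-67 50 [([-0.22, 0.45, 2.54, 2.43, 0.76, -1.45], np.float64(0.0)),
[... 2084 characters left out ...]
], np.float64(0.0)), ([-0.02, 0.6, 2.6, 3.04, 0.93, -1.58], np.float64(0.0))]
-85 50 [([-0.02, 0.45, 2.56, 3.02, 0.74, -1.55], np.float64(0.0)), ([-0.02, 0.6, 2.6, 3.04, 0.93, -1.58], np.float64(0.0))]
113 12 [([-0.02, 0.39, 2.08, 0.18, 0.49, -2.14], np.float64(0.0)), ([-0.02, 0.47, 2.13, 0.24, 0.36, -2.21], np.float64(0.0))]
113 16 [([-0.04, 0.38, 2.13, 0.31, 0.4, -2.28], np.float64(0.0)), ([-0.04, 0.46, 2.17, 0.44, 0.28, -2.42], np.float64(0.001))]
113 40 [([-0.16, 0.38, 2.43, 2.22, 0.45, 1.99], np.float64(0.0)), ([-0.16, 0.5, 2.47, 2.44, 0.56, 1.74], np.float64(0.0))]
113 50 [([-0.22, 0.45, 2.54, 2.43, 0.76, 1.69], np.float64(0.0)), ([-0.22, 0.6, 2.59, 2.54, 0.91, 1.54], np.float64(0.0))]
```

Run:
```python
from kin import *
c=dict(np.load("side0.npz"));P=cloud(c).reshape(-1,3)
d=np.hypot(P[:,0]-.412,P[:,1]+.084); k=(P[:,2]>.012)&(P[:,2]<.07)&(d>.052)&(d<.09)
q=P[k]; b=np.array([w2b(x) for x in q]); print("handle world",q.mean(0).round(3),"bin x",np.percentile(b[:,0],[2,98]).round(3),"y",np.percentile(b[:,1],[2,98]).round(3),"z",np.percentile(b[:,2],[2,50,98]).round(3))
L=np.load("L.npy");off=np.load("off.npy");q=now()[2]["q"]
for hy,deg,tip in [(-67,20,(-.12,0,.10)),(-55,27,(-.125,.01,.10)),(-50,30,(-.125,.015,.1)),(-50,40,(-.125,.018,.1)),(-67,40,(-.12,.018,.10)),(-67,40,(-.1,.018,.055)),(-67,40,(-.1,.018,.012)),(-67,36,(-.1,.018,.055)),(-67,36,(-.1,.018,.012)),(-67,14,(-.106,0,.06)),(-67,14,(-.106,0,.01))]:
    O=ori(hy,np.radians(deg)); a,er=ik(b2w(np.array(tip))-.022*O.as_matrix()[:,2],O,np.r_[q[:5],q[5]],L,off); print(hy,deg,tip,a.round(2).tolist(),er.round(4))
```

```text
handle world [ 0.428 -0.025  0.047] bin x [-0.193 -0.177] y [-0.105 -0.088] z [0.027 0.052 0.056]
-67 20 (-0.12, 0, 0.1) [-0.08, 0.25, 2.16, 0.38, 0.44, 0.77] 0.0
-55 27 (-0.125, 0.01, 0.1) [-0.16, 0.24, 2.24, 0.83, 0.44, 0.08] 0.0
-50 30 (-0.125, 0.015, 0.1) [-0.19, 0.24, 2.27, 0.98, 0.48, -0.17] 0.0
-50 40 (-0.125, 0.018, 0.1) [-0.28, 0.25, 2.38, 1.47, 0.56, -0.72] 0.0
-67 40 (-0.12, 0.018, 0.1) [-0.15, 0.23, 2.42, 1.93, 0.37, -0.82] 0.0
-67 40 (-0.1, 0.018, 0.055) [-0.11, 0.37, 2.44, 2.3, 0.44, -1.19] 0.0
-67 40 (-0.1, 0.018, 0.012) [-0.11, 0.5, 2.49, 2.52, 0.57, -1.43] 0.0
-67 36 (-0.1, 0.018, 0.055) [-0.09, 0.36, 2.39, 2.12, 0.33, -0.98] 0.0
-67 36 (-0.1, 0.018, 0.012) [-0.09, 0.48, 2.44, 2.43, 0.44, -1.32] 0.0
-67 14 (-0.106, 0, 0.06) [-0.03, 0.37, 2.11, 0.24, 0.45, 0.93] 0.0
-67 14 (-0.106, 0, 0.01) [-0.03, 0.46, 2.17, 0.35, 0.3, 0.81] 0.0
```

Run:
```python
from h import *
def W(hy,deg,tip):
    O=ori(hy,np.radians(deg)); return b2w(np.array(tip))-.022*O.as_matrix()[:,2],O
a=W(-50,30,(-.125,.015,.1));b=W(-50,40,(-.125,.018,.1));c=W(-67,40,(-.12,.018,.10))
plan([(*a,5),(*b,3),(*c,5)])
```

```text
-> [0.432 0.094 0.119] n 5 rot/row 3.4
[-0.002, -0.004, -0.009, 0.025, 0.011, -0.053]
[-0.001, -0.004, -0.009, 0.025, 0.011, -0.053]
[-0.001, -0.004, -0.009, 0.025, 0.011, -0.053]
[-0.001, -0.005, -0.009, 0.025, 0.011, -0.053]
[-0.0, -0.005, -0.008, 0.025, 0.011, -0.053]
-> [0.428 0.095 0.117] n 3 rot/row 3.3
[-0.001, -0.001, 0.0, -0.0, 0.058, 0.0]
[-0.001, -0.001, 0.0, -0.0, 0.058, 0.0]
[-0.001, -0.001, 0.0, -0.0, 0.058, 0.0]
-> [0.43  0.1   0.117] n 5 rot/row 3.4
[0.001, -0.001, 0.001, -0.038, -0.0, 0.045]
[0.001, -0.001, 0.001, -0.038, -0.0, 0.045]
[0.001, -0.001, 0.001, -0.038, -0.0, 0.045]
[0.001, -0.001, 0.001, -0.038, -0.0, 0.045]
[0.001, -0.001, 0.001, -0.038, -0.0, 0.045]
```

arm_command(rows=[[-0.002,-0.004,-0.009,0.025,0.011,-0.053,0],[-0.001,-0.004,-0.009,0.025,0.011,-0.053,0],[-0.001,-0.004,-0.009,0.025,0.011,-0.053,0],[-0.001,-0.005,-0.009,0.025,0.011,-0.053,0],[0,-0.005,-0.008,0.025,0.011,-0.053,0],[-0.001,-0.001,0,0,0.058,0,0],[-0.001,-0.001,0,0,0.058,0,0],[-0.001,-0.001,0,0,0.058,0,0],[0.001,-0.001,0.001,-0.038,0,0.045,0],[0.001,-0.001,0.001,-0.038,0,0.045,0],[0.001,-0.001,0.001,-0.038,0,0.045,0],[0.001,-0.001,0.001,-0.038,0,0.045,0],[0.001,-0.001,0.001,-0.038,0,0.045,0],[0,0,0,0,0,0,0]])

```text
clock: 5.52
eef_pos: [0.4302, 0.1032, 0.1183]
tcp_rot: [-0.068, 0.92, 0.19, 0.335]
wrist_force: [0.8, 0.3, -0.4]
gripper_width: 0.0005
gripper_force: 0.0
```

```bash
cat >> h.py <<'E'
def W(hy,deg,tip):
    O=ori(hy,np.radians(deg)); return b2w(np.array(tip))-.022*O.as_matrix()[:,2],O
def rep():
    p,r,s=now(); z=r.as_matrix()[:,2]; y=r.as_matrix()[:,1]
    print(round(s["clock"],2),"p",p.round(4),"tip bin",w2b(p+.022*z).round(4),"z bin",RB.inv().apply(z).round(3),"y bin",RB.inv().apply(y).round(3),"q",s["q"].round(2),"F",s["wrist_force"].round(1),"w",round(s["gripper_width"],4))
E
python3 - <<'E'
from h import *
rep()
plan([(*W(-67,40,(-.1,.018,.055)),4),(*W(-67,40,(-.1,.018,.012)),10)])
E
```

```text
5.53 p [0.4302 0.1032 0.1183] tip bin [-0.1191  0.0209  0.1014] z bin [ 0.643  0.001 -0.766] y bin [ 0.005 -1.     0.002] q [-0.19  0.27  2.46  2.03  0.41 -0.97] F [ 0.8  0.3 -0.4] w 0.0005
-> [0.449 0.108 0.072] n 4 rot/row 0.1
[-0.004, 0.001, 0.012, -0.0, 0.0, 0.001]
[-0.004, 0.001, 0.012, -0.0, 0.0, 0.001]
[-0.004, 0.001, 0.012, -0.0, 0.0, 0.001]
[-0.004, 0.001, 0.012, -0.0, 0.0, 0.001]
-> [0.449 0.108 0.029] n 10 rot/row 0.0
[-0.003, -0.0, 0.003, 0.0, 0.0, 0.0]
[-0.003, -0.0, 0.003, 0.0, 0.0, 0.0]
[-0.003, -0.0, 0.003, 0.0, 0.0, 0.0]
[-0.003, -0.0, 0.003, 0.0, 0.0, 0.0]
[-0.003, -0.0, 0.003, 0.0, 0.0, 0.0]
[-0.003, -0.0, 0.003, 0.0, 0.0, 0.0]
[-0.003, -0.0, 0.003, 0.0, 0.0, 0.0]
[-0.003, -0.0, 0.003, 0.0, 0.0, 0.0]
[-0.003, -0.0, 0.003, 0.0, 0.0, 0.0]
[-0.003, -0.0, 0.003, 0.0, 0.0, 0.0]
```

arm_command(rows=[[-0.004,0.001,0.012,0,0,0,0],[-0.004,0.001,0.012,0,0,0,0],[-0.004,0.001,0.012,0,0,0,0],[-0.004,0.001,0.012,0,0,0,0],[-0.0026,0,0.003,0,0,0,0],[-0.0026,0,0.003,0,0,0,0],[-0.0026,0,0.003,0,0,0,0],[-0.0026,0,0.003,0,0,0,0],[-0.0026,0,0.003,0,0,0,0],[-0.0026,0,0.003,0,0,0,0],[-0.0026,0,0.003,0,0,0,0],[-0.0026,0,0.003,0,0,0,0],[0,0,0,0,0,0,0]])

```text
clock: 7.15
eef_pos: [0.449, 0.1056, 0.0397]
tcp_rot: [-0.068, 0.92, 0.189, 0.336]
wrist_force: [0.4, 0.5, 3.6]
gripper_width: 0.0002
gripper_force: 1.7
```

Run:
```python
from h import *
rep()
c=viewer.read_camera("side");cv2.imwrite("pics/s2.png",cv2.resize(c["image"][80:300,80:330,::-1],None,fx=2.4,fy=2.4,interpolation=2))
```

```text
7.15 p [0.449  0.1056 0.0397] tip bin [-0.1008  0.0158  0.0228] z bin [ 0.644  0.    -0.765] y bin [ 0.003 -1.     0.003] q [-0.17  0.57  2.47  2.5   0.62 -1.49] F [0.4 0.5 3.6] w 0.0002
```

View pics/s2.png

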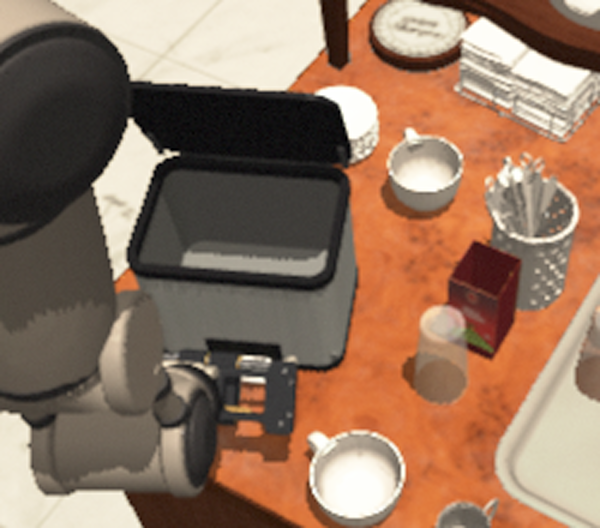

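The pedal is partly down and the lid is swinging up (upright at (240,120)). I'll press on to the stop.

arm_command(rows=[[-0.0013,0,0.0015,0,0,0,0],[-0.0013,0,0.0015,0,0,0,0],[-0.0013,0,0.0015,0,0,0,0],[-0.0013,0,0.0015,0,0,0,0],[0,0,0,0,0,0,0],[0,0,0,0,0,0,0]])

```text
clock: 7.95
eef_pos: [0.4487, 0.1054, 0.0314]
tcp_rot: [-0.067, 0.92, 0.189, 0.335]
wrist_force: [0.8, -0.6, 2.8]
gripper_width: 0.0004
gripper_force: 1.2
```

arm_command(rows=[[-0.0013,0,0.0015,0,0,0,0],[-0.0013,0,0.0015,0,0,0,0],[0,0,0,0,0,0,0]])

```text
clock: 8.32
eef_pos: [0.4494, 0.1057, 0.0288]
tcp_rot: [-0.067, 0.92, 0.189, 0.338]
wrist_force: [-6.0, -2.9, 22.5]
gripper_width: 0.0006
gripper_force: 10.3
```

```bash
cat >> h.py <<'E'
def lid(name="side"):
    c=viewer.read_camera(name);P=cloud(c).reshape(-1,3);b=RB.inv().apply(P-BIN)
    k=(b[:,2]>.2)&(b[:,2]<.33)&(abs(b[:,1])<.1)&(b[:,0]>-.1)&(b[:,0]<.16); q=b[k]
    a=np.pi-np.arctan2(q[:,2]-.174,q[:,0]-.08); print("lid n",k.sum(),"angle pct",np.percentile(a,[10,50,90]).round(3)); return c
E
python3 - <<'E'
from h import *
rep(); lid()
E
```

```text
8.32 p [0.4494 0.1057 0.0288] tip bin [-0.1004  0.0157  0.012 ] z bin [ 0.646 -0.001 -0.763] y bin [ 0.003 -1.     0.004] q [-0.17  0.62  2.48  2.54  0.66 -1.53] F [-6.  -2.9 22.5] w 0.0006
lid n 3522 angle pct [1.736 1.759 1.789]
```

arm_command(rows=[[0,0,0,0,0,0,0],[0,0,0,0,0,0,0],[0.006,0,-0.008,0,0,0,0],[0.013,0,-0.015,0,0,0,0],[0.01,0,-0.015,0,0,0,0],[0.01,0,-0.015,0,0,0,0],[0,0,-0.025,0,0,0,0],[0,0,0,0,0,0,0]])

```text
clock: 9.38
eef_pos: [0.4294, 0.0973, 0.1127]
tcp_rot: [-0.067, 0.92, 0.189, 0.336]
wrist_force: [0.3, -0.1, -0.1]
gripper_width: 0.0006
gripper_force: 0.0
```

Run:
```python
from kin import *
rep(); lid()
L=np.load("L.npy");off=np.load("off.npy");p,r,s=now();q=s["q"]
w=[W(-50,40,(-.14,.018,.11)),W(-50,27,(-.15,.015,.14)),W(-48,0,(-.16,-.02,.22))]
for P,O in w:
    q,er=ik(P,O,q,L,off);print(P.round(3),q.round(2),er.round(4))
plan([(*w[0],4),(*w[1],4),(*w[2],6)])
```

```text
9.38 p [0.4294 0.0973 0.1127] tip bin [-0.1221  0.0158  0.0958] z bin [ 0.643 -0.002 -0.766] y bin [ 0.003 -1.     0.004] q [-0.21  0.29  2.47  2.06  0.43 -1.03] F [ 0.3 -0.1 -0.1] w 0.0006
lid n 3615 angle pct [1.737 1.76  1.789]
[0.414 0.089 0.127] [-0.31  0.21  2.4   1.4   0.58 -0.68] 0.0
[0.409 0.085 0.16 ] [-0.21  0.13  2.22  0.69  0.6   0.12] 0.0
[0.422 0.055 0.242] [-0.07  0.18  1.79 -0.    1.17  0.77] 0.0
-> [0.414 0.089 0.127] n 4 rot/row 4.2
[-0.001, 0.0, -0.006, 0.048, 0.0, -0.056]
[-0.001, 0.0, -0.006, 0.048, 0.0, -0.056]
[-0.001, -0.0, -0.006, 0.048, 0.0, -0.056]
[-0.001, -0.001, -0.006, 0.048, 0.0, -0.056]
-> [0.409 0.085 0.16 ] n 4 rot/row 3.2
[0.004, -0.0, -0.007, -0.0, -0.057, 0.0]
[0.004, -0.0, -0.008, -0.0, -0.057, 0.0]
[0.003, -0.0, -0.008, -0.0, -0.057, 0.0]
[0.003, -0.0, -0.008, -0.0, -0.057, 0.0]
-> [0.422 0.055 0.242] n 6 rot/row 4.5
[0.005, 0.005, -0.013, 0.001, -0.079, -0.006]
[0.004, 0.005, -0.013, 0.001, -0.079, -0.006]
[0.003, 0.005, -0.014, 0.001, -0.079, -0.006]
[0.002, 0.005, -0.014, 0.001, -0.079, -0.006]
[0.0, 0.005, -0.014, 0.001, -0.079, -0.006]
[-0.001, 0.005, -0.014, 0.001, -0.079, -0.006]
```

Lid stays open at about 1.75 rad with the pedal released. I'll return the tool to vertical and open the gripper.

arm_command(rows=[[-0.001,0,-0.006,0.048,0,-0.056,0],[-0.001,0,-0.006,0.048,0,-0.056,0],[-0.001,0,-0.006,0.048,0,-0.056,0],[-0.001,-0.001,-0.006,0.048,0,-0.056,0],[0.004,0,-0.007,0,-0.057,0,0],[0.004,0,-0.008,0,-0.057,0,0],[0.003,0,-0.008,0,-0.057,0,0],[0.003,0,-0.008,0,-0.057,0,0],[0.005,0.005,-0.013,0.001,-0.079,-0.006,0.5],[0.004,0.005,-0.013,0.001,-0.079,-0.006,1],[0.003,0.005,-0.014,0.001,-0.079,-0.006,1],[0.002,0.005,-0.014,0.001,-0.079,-0.006,1],[0,0.005,-0.014,0.001,-0.079,-0.006,1],[-0.001,0.005,-0.014,0.001,-0.079,-0.006,1],[0,0,0,0,0,0,1]])

```text
clock: 11.3
eef_pos: [0.4218, 0.0578, 0.2441]
tcp_rot: [0.0, 0.933, 0.361, -0.002]
wrist_force: [0.4, -0.2, -0.1]
gripper_width: 0.0659
gripper_force: 0.0
```

Run:
```python
from h import *
rep()
O=ori(-46.3)
plan([((.409,-.345,.20),O,10),((.409,-.345,.056),O,6)])
```

```text
11.3 p [0.4218 0.0578 0.2441] tip bin [-0.1588 -0.0176  0.2221] z bin [-0.004 -0.001 -1.   ] y bin [ 0.331 -0.944 -0.001] q [-0.04  0.17  1.78 -0.    1.2   0.79] F [ 0.4 -0.2 -0.1] w 0.0659
-> [ 0.409 -0.345  0.2  ] n 10 rot/row 0.1
[-0.028, 0.029, 0.004, -0.0, 0.0, -0.002]
[-0.028, 0.029, 0.004, -0.0, 0.0, -0.002]
[-0.028, 0.029, 0.004, -0.0, 0.0, -0.002]
[-0.028, 0.029, 0.004, -0.0, 0.0, -0.002]
[-0.028, 0.029, 0.004, -0.0, 0.0, -0.002]
[-0.028, 0.029, 0.004, -0.0, 0.0, -0.002]
[-0.028, 0.029, 0.004, -0.0, 0.0, -0.002]
[-0.029, 0.028, 0.004, -0.0, 0.0, -0.002]
[-0.029, 0.028, 0.004, -0.0, 0.0, -0.002]
[-0.029, 0.028, 0.004, -0.0, 0.0, -0.002]
-> [ 0.409 -0.345  0.056] n 6 rot/row 0.0
[0.0, 0.0, 0.024, 0.0, 0.0, 0.0]
[0.0, 0.0, 0.024, 0.0, 0.0, 0.0]
[0.0, 0.0, 0.024, 0.0, 0.0, 0.0]
[0.0, 0.0, 0.024, 0.0, 0.0, 0.0]
[0.0, 0.0, 0.024, 0.0, 0.0, 0.0]
[0.0, 0.0, 0.024, 0.0, 0.0, 0.0]
```

arm_command(rows=[[-0.028,0.029,0.004,0,0,-0.002,1],[-0.028,0.029,0.004,0,0,-0.002,1],[-0.028,0.029,0.004,0,0,-0.002,1],[-0.028,0.029,0.004,0,0,-0.002,1],[-0.028,0.029,0.004,0,0,-0.002,1],[-0.028,0.029,0.004,0,0,-0.002,1],[-0.028,0.029,0.004,0,0,-0.002,1],[-0.029,0.028,0.004,0,0,-0.002,1],[-0.029,0.028,0.004,0,0,-0.002,1],[-0.029,0.028,0.004,0,0,-0.002,1],[0,0,0.024,0,0,0,1],[0,0,0.024,0,0,0,1],[0,0,0,0,0,0,1]])

```text
clock: 12.92
eef_pos: [0.4057, -0.3451, 0.1558]
tcp_rot: [-0.002, 0.929, 0.369, -0.002]
wrist_force: [-0.4, 0.4, 0.2]
gripper_width: 0.0921
gripper_force: 0.0
```

Run:
```python
from h import *
rep()
O=ori(-46.3)
plan([((.409,-.345,.056),O,5)])
c=viewer.read_camera("wrist");cv2.imwrite("pics/w1.png",c["image"][...,::-1])
```

```text
12.93 p [ 0.4057 -0.3451  0.1558] tip bin [-0.331  -0.3821  0.1338] z bin [-0.004  0.003 -1.   ] y bin [ 0.347 -0.938 -0.004] q [-0.85  0.45  1.63 -0.    1.06 -0.03] F [-0.4  0.4  0.2] w 0.0921
-> [ 0.409 -0.345  0.056] n 5 rot/row 0.1
[0.001, 0.001, 0.02, -0.001, 0.0, -0.001]
[0.001, 0.001, 0.02, -0.001, 0.0, -0.001]
[0.001, 0.0, 0.02, -0.001, 0.0, -0.001]
[0.001, 0.0, 0.02, -0.001, 0.0, -0.001]
[0.0, 0.0, 0.02, -0.001, 0.0, -0.001]
```

View pics/w1.png

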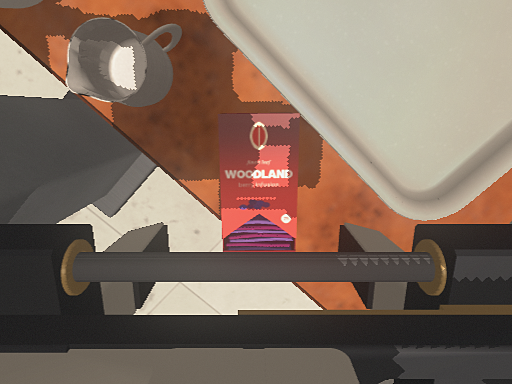

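The wrist view shows the flat box at about (260,185), centred between the fingers and square to them, with the tray to its right.

arm_command(rows=[[0.001,0.001,0.02,0,0,0,1],[0.001,0,0.02,0,0,0,1],[0.001,0,0.02,0,0,0,1],[0.001,0,0.02,0,0,0,1],[0,0,0.02,0,0,0,1],[0,0,0,0,0,0,0.2],[0,0,0,0,0,0,0.2],[0,0,0,0,0,0,0.2],[0,0,0,0,0,0,0.2],[0,0,-0.02,0,0,0,0.2],[0,0,-0.04,0,0,0,0.2],[0,0,-0.05,0,0,0,0.2],[0,0,-0.05,0,0,0,0.2],[0,0,-0.05,0,0,0,0.2],[0,0,0,0,0,0,0.2]], force=15)

```text
clock: 14.85
eef_pos: [0.4119, -0.3454, 0.2732]
tcp_rot: [0.006, 0.929, 0.369, -0.0]
wrist_force: [0.6, -0.7, -1.2]
gripper_width: 0.0584
gripper_force: 15.0
```

Run:
```python
from h import *
rep()
O=ori(-67)
plan([(b2w([-.16,-.04,.26]),O,8),(b2w([0,-.040,.26]),O,4),(b2w([0,-.040,.140]),O,5)])
```

```text
14.85 p [ 0.4119 -0.3454  0.2732] tip bin [-0.3254 -0.3851  0.2512] z bin [-0.001 -0.012 -1.   ] y bin [ 0.347 -0.938  0.011] q [-0.84  0.34  1.46 -0.    1.33 -0.02] F [ 0.6 -0.7 -1.2] w 0.0584
-> [0.429 0.037 0.26 ] n 8 rot/row 2.5
[0.034, -0.033, 0.001, 0.001, 0.0, 0.044]
[0.033, -0.035, 0.001, 0.001, 0.0, 0.044]
[0.031, -0.036, 0.001, 0.001, 0.0, 0.044]
[0.03, -0.038, 0.001, 0.001, 0.0, 0.044]
[0.028, -0.039, 0.001, 0.001, 0.0, 0.044]
[0.026, -0.04, 0.001, 0.001, 0.0, 0.044]
[0.024, -0.041, 0.002, 0.001, 0.0, 0.044]
[0.023, -0.042, 0.002, 0.001, 0.0, 0.044]
-> [0.577 0.099 0.26 ] n 4 rot/row 0.0
[0.04, 0.0, 0.0, 0.0, 0.0, 0.0]
[0.04, 0.0, 0.0, 0.0, 0.0, 0.0]
[0.04, 0.0, 0.0, 0.0, 0.0, 0.0]
[0.04, 0.0, 0.0, 0.0, 0.0, 0.0]
-> [0.577 0.099 0.14 ] n 5 rot/row 0.0
[0.0, 0.0, 0.024, 0.0, 0.0, 0.0]
[0.0, 0.0, 0.024, 0.0, 0.0, 0.0]
[0.0, 0.0, 0.024, 0.0, 0.0, 0.0]
[0.0, 0.0, 0.024, 0.0, 0.0, 0.0]
[0.0, 0.0, 0.024, 0.0, 0.0, 0.0]
```

arm_command(rows=[[0.034,-0.033,0.001,0,0,0.044,0.2],[0.033,-0.035,0.001,0,0,0.044,0.2],[0.031,-0.036,0.001,0,0,0.044,0.2],[0.03,-0.038,0.001,0,0,0.044,0.2],[0.028,-0.039,0.001,0,0,0.044,0.2],[0.026,-0.04,0.001,0,0,0.044,0.2],[0.024,-0.041,0.002,0,0,0.044,0.2],[0.023,-0.042,0.002,0,0,0.044,0.2],[0.04,0,0,0,0,0,0.2],[0.04,0,0,0,0,0,0.2],[0.04,0,0,0,0,0,0.2],[0.04,0,0,0,0,0,0.2],[0,0,0,0,0,0,0.2],[0,0,0,0,0,0,0.2]])

```text
clock: 16.6
eef_pos: [0.5736, 0.1005, 0.2551]
tcp_rot: [0.002, 0.98, 0.2, -0.003]
wrist_force: [0.2, -0.4, -1.0]
gripper_width: 0.0582
gripper_force: 15.0
```

Run:
```python
from h import *
rep()
plan([(b2w([0,-.040,.137]),ori(-67),6)])
c=viewer.read_camera("side");cv2.imwrite("pics/s3.png",cv2.resize(c["image"][60:280,80:330,::-1],None,fx=2.4,fy=2.4,interpolation=2))
```

```text
16.6 p [0.5736 0.1005 0.2551] tip bin [-0.0024 -0.0377  0.2331] z bin [-0.007 -0.003 -1.   ] y bin [ 0.002 -1.     0.002] q [ 0.04  0.45  1.34 -0.    1.36  1.21] F [ 0.2 -0.4 -1. ] w 0.0582
-> [0.577 0.099 0.137] n 6 rot/row 0.1
[0.001, 0.0, 0.02, 0.0, 0.001, 0.0]
[0.0, 0.0, 0.02, 0.0, 0.001, 0.0]
[0.0, 0.0, 0.02, 0.0, 0.001, 0.0]
[0.0, 0.0, 0.02, 0.0, 0.001, 0.0]
[0.0, 0.0, 0.02, 0.0, 0.001, 0.0]
[0.0, 0.0, 0.02, 0.0, 0.001, 0.0]
```

View pics/s3.png

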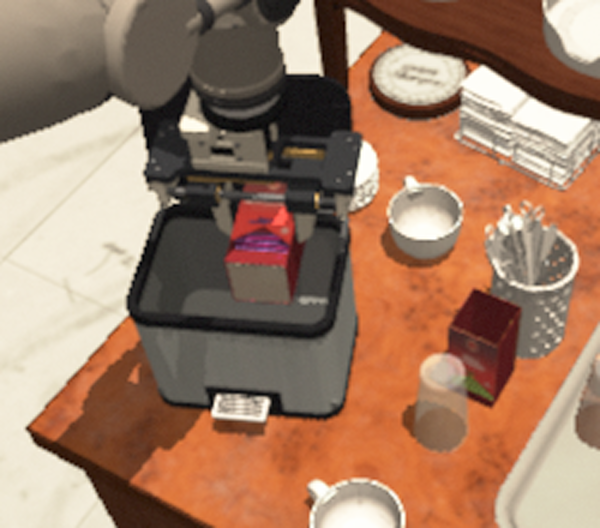

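The box hangs level over the bin opening at about (265,260). I'll lower it and release.

arm_command(rows=[[0.001,0,0.02,0,0,0,0.2],[0,0,0.02,0,0,0,0.2],[0,0,0.02,0,0,0,0.2],[0,0,0.02,0,0,0,0.2],[0,0,0.02,0,0,0,0.2],[0,0,0.02,0,0,0,0.2],[0,0,0,0,0,0,0.2],[0,0,0,0,0,0,0.78],[0,0,0,0,0,0,0.78],[0,0,0,0,0,0,0.78],[0,0,-0.03,0,0,0,0.78],[0,0,-0.04,0,0,0,0.78],[0,0,-0.05,0,0,0,1],[-0.03,0,-0.01,0,0,0,1],[-0.03,0,0,0,0,0,1]])

```text
clock: 18.52
eef_pos: [0.5204, 0.0774, 0.2681]
tcp_rot: [0.002, 0.98, 0.201, 0.0]
wrist_force: [-0.7, -0.2, -0.3]
gripper_width: 0.0912
gripper_force: 0.0
```

Run:
```python
from h import *
rep(); lid()
O=ori(-88.5)
plan([((.61,-.05,.285),O,6),((.655,-.102,.28),O,2),((.655,-.102,.108),O,8)])
c=viewer.read_camera("wrist");cv2.imwrite("pics/w2.png",c["image"][...,::-1])
c=viewer.read_camera("scene");P=cloud(c);hsv=cv2.cvtColor(c["image"],cv2.COLOR_RGB2HSV)
m=(hsv[...,1]>90)&((hsv[...,0]>150)|(hsv[...,0]<8));m[:,:262]=0;m[:,305:]=0;m[:175]=0;m[235:]=0
Q=P[m];Q=Q[(Q[:,2]>.03)&(Q[:,2]<.11)];print(np.percentile(Q[:,0],[2,98]),np.percentile(Q[:,1],[2,98]))
```

```text
18.52 p [0.5204 0.0774 0.2681] tip bin [-0.0603 -0.0382  0.2461] z bin [-0.001 -0.005 -1.   ] y bin [ 0.003 -1.     0.005] q [ 0.    0.33  1.49 -0.    1.32  1.17] F [-0.7 -0.2 -0.3] w 0.0912
lid n 1796 angle pct [0.628 1.75  1.778]
-> [ 0.61  -0.05   0.285] n 6 rot/row 3.6
[0.006, 0.025, -0.003, 0.001, 0.001, 0.063]
[0.008, 0.025, -0.003, 0.001, 0.001, 0.063]
[0.009, 0.025, -0.003, 0.001, 0.001, 0.063]
[0.011, 0.024, -0.003, 0.001, 0.001, 0.063]
[0.012, 0.023, -0.003, 0.001, 0.001, 0.063]
[0.014, 0.022, -0.003, 0.001, 0.001, 0.063]
-> [ 0.655 -0.102  0.28 ] n 2 rot/row 0.0
[0.022, 0.027, 0.002, 0.0, 0.0, 0.0]
[0.022, 0.027, 0.002, 0.0, 0.0, 0.0]
-> [ 0.655 -0.102  0.108] n 8 rot/row 0.0
[0.0, 0.0, 0.022, 0.0, 0.0, 0.0]
[0.0, 0.0, 0.022, 0.0, 0.0, 0.0]
[0.0, 0.0, 0.022, 0.0, 0.0, 0.0]
[0.0, 0.0, 0.022, 0.0, 0.0, 0.0]
[0.0, 0.0, 0.022, 0.0, 0.0, 0.0]
[0.0, 0.0, 0.022, 0.0, 0.0, 0.0]
[0.0, 0.0, 0.022, 0.0, 0.0, 0.0]
[0.0, 0.0, 0.022, 0.0, 0.0, 0.0]
[0.62703222 0.68712048] [-0.13379289 -0.07223205]
```

View pics/w2.png

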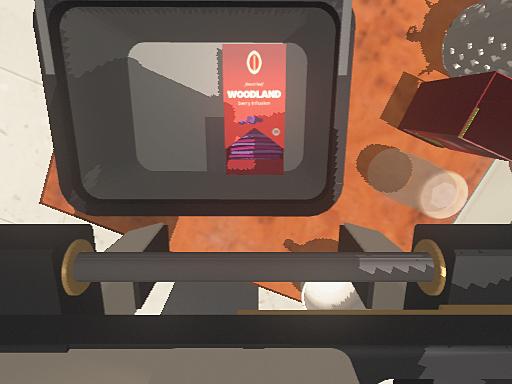

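The flat box lies square in the bin at image (253,108), with the left half free for the tall one. For the tall box I'll grip slightly forward (x≈0.648) to clear the spoons.

arm_command(rows=[[0.006,0.025,-0.003,0,0,0.063,1],[0.008,0.025,-0.003,0,0,0.063,1],[0.009,0.025,-0.003,0,0,0.063,1],[0.011,0.024,-0.003,0,0,0.063,1],[0.012,0.023,-0.003,0,0,0.063,1],[0.014,0.022,-0.003,0,0,0.063,1],[0.018,0.027,0.002,0,0,0,1],[0.018,0.027,0.002,0,0,0,1],[0,0,0.03,0,0,0,1],[0,0,0.03,0,0,0,1],[0,0,0,0,0,0,1],[0,0,0,0,0,0,1]])

```text
clock: 20.18
eef_pos: [0.6525, -0.1015, 0.2222]
tcp_rot: [0.002, 1.0, 0.013, -0.0]
wrist_force: [0.1, 0.2, 1.0]
gripper_width: 0.0916
gripper_force: 0.0
```

Run:
```python
from h import *
rep()
plan([((.648,-.102,.110),ori(-88.5),6)])
c=viewer.read_camera("wrist");cv2.imwrite("pics/w3.png",c["image"][...,::-1])
```

```text
20.18 p [ 0.6525 -0.1015  0.2222] tip bin [-0.0086 -0.2544  0.2002] z bin [-0.002 -0.004 -1.   ] y bin [-0.367 -0.93   0.005] q [-0.27  0.61  1.15 -0.01  1.38  1.28] F [0.1 0.2 1. ] w 0.0916
-> [ 0.648 -0.102  0.11 ] n 6 rot/row 0.0
[-0.001, -0.0, 0.019, 0.001, 0.0, -0.0]
[-0.001, -0.0, 0.019, 0.001, 0.0, -0.0]
[-0.001, 0.0, 0.019, 0.001, 0.0, -0.0]
[-0.001, 0.0, 0.019, 0.001, 0.0, -0.0]
[-0.001, 0.0, 0.019, 0.001, 0.0, -0.0]
[-0.001, 0.0, 0.019, 0.001, 0.0, -0.0]
```

View pics/w3.png

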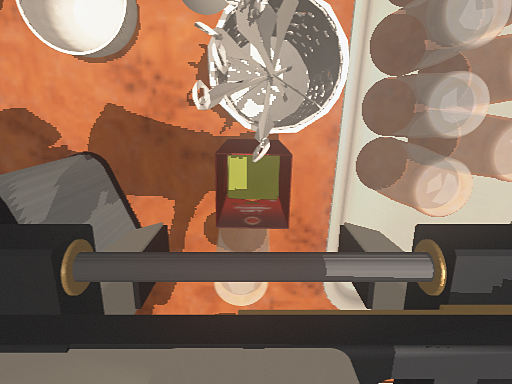

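A spoon tip overhangs the tall box's back edge at (262,150). I'll measure its position before descending.

Run:
```python
from h import *
c=viewer.read_camera("wrist");P=cloud(c)
for u,v in [(262,150),(260,152),(264,146),(266,135),(250,185),(268,190),(253,222),(220,150),(290,150),(219,225),(290,225)]: print((u,v),P[v,u].round(3),c["image"][v,u])
Q=P[60:170,180:300].reshape(-1,3);k=(Q[:,2]>.135)&(Q[:,0]<.70);print(k.sum(),Q[k][Q[k][:,0].argsort()][::8].round(3).tolist()[:25])
```

```text
(262, 150) [ 0.69  -0.109  0.099] [199 171 154]
(260, 152) [ 0.69  -0.107  0.113] [147 122 110]
(264, 146) [ 0.699 -0.108  0.159] [193 174 158]
(266, 135) [ 0.706 -0.109  0.155] [168 156 142]
(250, 185) [ 0.646 -0.099  0.041] [111 109  55]
(268, 190) [ 0.641 -0.118  0.041] [112 108  52]
(253, 222) [ 0.631 -0.103  0.11 ] [126  62  51]
(220, 150) [ 0.689 -0.075  0.103] [90 56 49]
(290, 150) [ 0.678 -0.144 -0.001] [223 132  85]
(219, 225) [ 0.631 -0.075  0.118] [85 56 51]
(290, 225) [ 0.587 -0.149 -0.002] [204 109  62]
147 [[0.691, -0.101, 0.171], [0.692, -0.101, 0.169], [0.693, -0.104, 0.172], [0.693, -0.103, 0.167], [0.694, -0.103, 0.161], [0.694, -0.105, 0.173], [0.695, -0.103, 0.163], [0.695, -0.103, 0.162], [0.696, -0.106, 0.174], [0.696, -0.102, 0.161], [0.696, -0.106, 0.175], [0.697, -0.106, 0.175], [0.697, -0.106, 0.174], [0.698, -0.106, 0.175], [0.698, -0.104, 0.162], [0.699, -0.105, 0.16], [0.699, -0.107, 0.174], [0.699, -0.105, 0.162], [0.7, -0.109, 0.174]]
```

arm_command(rows=[[-0.005,0,0,0,0,0,1],[-0.004,0,0.012,0,0,0,1],[0,0,0.02,0,0,0,1],[0,0,0.02,0,0,0,1],[0,0,0.02,0,0,0,1],[0,0,0.02,0,0,0,1],[0,0,0.02,0,0,0,1],[0,0,0,0,0,0,1]])

```text
clock: 21.28
eef_pos: [0.6407, -0.1019, 0.107]
tcp_rot: [0.002, 1.0, 0.013, -0.003]
wrist_force: [0.2, 0.1, 1.1]
gripper_width: 0.0918
gripper_force: 0.0
```

Run:
```python
from h import *
rep()
```

```text
21.27 p [ 0.6407 -0.1019  0.107 ] tip bin [-0.0197 -0.2502  0.085 ] z bin [-0.007 -0.001 -1.   ] y bin [-0.367 -0.93   0.003] q [-0.27  0.7   1.33 -0.01  1.12  1.27] F [0.2 0.1 1.1] w 0.0918
```

arm_command(rows=[[0,0,0,0,0,0,0.2],[0,0,0,0,0,0,0.2],[0,0,0,0,0,0,0.2],[0,0,0,0,0,0,0.2],[0,0,-0.008,0,0,0,0.2],[-0.005,0,0,0,0,0,0.2],[-0.006,0,0,0,0,0,0.2],[0,0,-0.02,0,0,0,0.2],[0,0,-0.04,0,0,0,0.2],[0,0,-0.05,0,0,0,0.2],[0,0,-0.05,0,0,0,0.2],[0,0,-0.04,0,0,0,0.2],[0,0,0,0,0,0,0.2]], force=20)

```text
clock: 22.9
eef_pos: [0.6325, -0.1019, 0.321]
tcp_rot: [0.003, 1.0, 0.013, 0.002]
wrist_force: [0.5, 0.7, -0.5]
gripper_width: 0.0584
gripper_force: 19.9
```

Run:
```python
from h import *
rep()
c=viewer.read_camera("side");P=cloud(c);hsv=cv2.cvtColor(c["image"],cv2.COLOR_RGB2HSV)
O=ori(-67)
# grip is 15 mm toward robot of box centre -> aim TCP at bin x -0.012
plan([(b2w([-.03,-.06,.33]),O,6),(b2w([-.012,.038,.33]),O,4),(b2w([-.012,.038,.155]),O,8)])
cv2.imwrite("pics/s4.png",cv2.resize(c["image"][20:300,80:400,::-1],None,fx=2,fy=2,interpolation=2))
```

```text
22.9 p [ 0.6325 -0.1019  0.321 ] tip bin [-0.0271 -0.2471  0.299 ] z bin [ 0.002 -0.008 -1.   ] y bin [-0.367 -0.93   0.007] q [-0.28  0.53  1.04 -0.    1.57  1.27] F [ 0.5  0.7 -0.5] w 0.0584
-> [0.557 0.069 0.33 ] n 6 rot/row 3.6
[-0.012, -0.029, -0.002, 0.001, 0.0, -0.063]
[-0.01, -0.029, -0.002, 0.001, 0.0, -0.063]
[-0.008, -0.03, -0.002, 0.001, 0.0, -0.063]
[-0.006, -0.03, -0.002, 0.001, 0.0, -0.063]
[-0.004, -0.031, -0.002, 0.001, 0.0, -0.063]
[-0.002, -0.031, -0.002, 0.001, 0.0, -0.063]
-> [0.535 0.166 0.33 ] n 4 rot/row 0.0
[0.004, -0.024, 0.0, 0.0, 0.0, 0.0]
[0.004, -0.024, 0.0, 0.0, 0.0, 0.0]
[0.004, -0.024, 0.0, 0.0, 0.0, 0.0]
[0.004, -0.024, 0.0, 0.0, 0.0, 0.0]
-> [0.535 0.166 0.155] n 8 rot/row 0.0
[0.0, 0.0, 0.022, 0.0, 0.0, 0.0]
[0.0, 0.0, 0.022, 0.0, 0.0, 0.0]
[0.0, 0.0, 0.022, 0.0, 0.0, 0.0]
[0.0, 0.0, 0.022, 0.0, 0.0, 0.0]
[0.0, 0.0, 0.022, 0.0, 0.0, 0.0]
[0.0, 0.0, 0.022, 0.0, 0.0, 0.0]
[0.0, 0.0, 0.022, 0.0, 0.0, 0.0]
[0.0, 0.0, 0.022, 0.0, 0.0, 0.0]
```

View pics/s4.png

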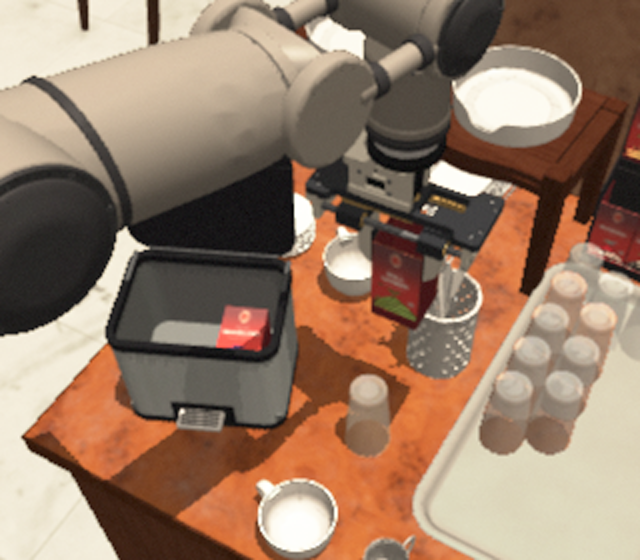

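The tall box is held upright at (400,275) and clear of the pot; the flat box is visible in the bin at (243,325). Moving it over the bin now.

arm_command(rows=[[-0.012,-0.029,-0.002,0,0,-0.063,0.2],[-0.01,-0.029,-0.002,0,0,-0.063,0.2],[-0.008,-0.03,-0.002,0,0,-0.063,0.2],[-0.006,-0.03,-0.002,0,0,-0.063,0.2],[-0.004,-0.031,-0.002,0,0,-0.063,0.2],[-0.002,-0.031,-0.002,0,0,-0.063,0.2],[0.004,-0.024,0,0,0,0,0.2],[0.004,-0.024,0,0,0,0,0.2],[0.004,-0.024,0,0,0,0,0.2],[0.004,-0.024,0,0,0,0,0.2],[0,0,0,0,0,0,0.2],[0,0,0,0,0,0,0.2]])

```text
clock: 24.45
eef_pos: [0.534, 0.1629, 0.3269]
tcp_rot: [0.002, 0.98, 0.2, -0.003]
wrist_force: [-0.4, 0.1, -0.7]
gripper_width: 0.0587
gripper_force: 19.9
```

Run:
```python
from h import *
rep()
plan([(b2w([-.014,.040,.150]),ori(-67),9)])
```

```text
24.45 p [0.534  0.1629 0.3269] tip bin [-0.0145  0.0353  0.3049] z bin [-0.006 -0.003 -1.   ] y bin [ 0.002 -1.     0.003] q [ 0.16  0.36  1.28 -0.    1.51  1.33] F [-0.4  0.1 -0.7] w 0.0587
-> [0.532 0.167 0.15 ] n 9 rot/row 0.0
[0.0, -0.001, 0.02, 0.0, 0.001, 0.0]
[0.0, -0.001, 0.02, 0.0, 0.001, 0.0]
[0.0, -0.001, 0.02, 0.0, 0.001, 0.0]
[0.0, -0.001, 0.02, 0.0, 0.001, 0.0]
[0.0, -0.001, 0.02, 0.0, 0.001, 0.0]
[0.0, -0.001, 0.02, 0.0, 0.001, 0.0]
[0.0, -0.001, 0.02, 0.0, 0.001, 0.0]
[0.0, -0.001, 0.02, 0.0, 0.001, 0.0]
[0.0, -0.001, 0.02, 0.0, 0.001, 0.0]
```

arm_command(rows=[[0,-0.001,0.02,0,0,0,0.2],[0,-0.001,0.02,0,0,0,0.2],[0,-0.001,0.02,0,0,0,0.2],[0,0,0.02,0,0,0,0.2],[0,0,0.02,0,0,0,0.2],[0,0,0.02,0,0,0,0.2],[0,0,0.02,0,0,0,0.2],[0,0,0.02,0,0,0,0.2],[0,0,0.02,0,0,0,0.2],[0,0,0.003,0,0,0,0.2],[0,0,0,0,0,0,0.2],[0,0,0,0,0,0,0.78],[0,0,0,0,0,0,0.78],[0,0,0,0,0,0,0.78],[0,0,-0.03,0,0,0,0.78],[0,0,-0.04,0,0,0,0.78],[0,0,-0.05,0,0,0,0.5],[0,0,-0.05,0,0,0,0],[-0.04,0,-0.02,0,0,0,0],[-0.03,0,-0.01,0,0,0,0]])

```text
clock: 26.95
eef_pos: [0.468, 0.1386, 0.347]
tcp_rot: [0.002, 0.98, 0.201, -0.0]
wrist_force: [-0.8, 0.3, 0.4]
gripper_width: 0.0358
gripper_force: 0.0
```

Run:
```python
from kin import *
rep(); lid()
c=viewer.read_camera("wrist");cv2.imwrite("pics/w4.png",c["image"][...,::-1])
L,e,off=fit();print(L.round(3),e[0],e[2])
q=now()[2]["q"]
for hy in(-67,-110,-157,):
 for dg in (0,20,35):
  for tip in [(.15,.0,.42),(.15,0,.29),(.03,0,.27)]:
    if hy==-157: O=ori(hy)*R.from_rotvec([np.radians(-dg),0,0])
    else: O=ori(hy,np.radians(dg))
    a,er=ik(b2w(np.array(tip))-.022*O.as_matrix()[:,2],O,q,L,off);print(hy,dg,tip,a.round(2),er.round(3))
```

```text
26.95 p [0.468  0.1386 0.347 ] tip bin [-0.0846  0.0386  0.325 ] z bin [-0.001 -0.004 -1.   ] y bin [ 0.002 -1.     0.004] q [ 0.13  0.21  1.43 -0.    1.5   1.3 ] F [-0.8  0.3  0.4] w 0.0358
lid n 2575 angle pct [1.737 1.759 1.784]
[0.209 0.437 0.39  0.259 0.076] [ 0.0002  0.0003 -0.0007] [-0.0008  0.      0.001 ]
-67 0 (0.15, 0.0, 0.42) [0.16 0.93 0.04 0.01 2.05 1.34] 0.116
-67 0 (0.15, 0, 0.29) [0.17 0.9  0.44 0.   1.8  1.34] 0.0
-67 0 (0.03, 0, 0.27) [0.12 0.51 1.16 0.   1.47 1.29] 0.0
-67 20 (0.15, 0.0, 0.42) [0.13 0.62 0.64 0.09 1.55 1.31] 0.0
-67 20 (0.15, 0, 0.29) [0.13 0.57 1.06 0.1  1.18 1.28] 0.0
-67 20 (0.03, 0, 0.27) [0.07 0.3  1.52 0.13 1.   1.18] 0.0
-67 35 (0.15, 0.0, 0.42) [0.1  0.41 1.06 0.19 1.09 1.23] 0.0
-67 35 (0.15, 0, 0.29) [0.1  0.43 1.37 0.25 0.77 1.14] 0.0
-67 35 (0.03, 0, 0.27) [0.02 0.18 1.76 0.36 0.66 0.97] 0.0
-110 0 (0.15, 0.0, 0.42) [0.16 0.93 0.04 0.01 2.05 2.09] 0.095
-110 0 (0.15, 0, 0.29) [0.17 0.9  0.44 0.   1.8  2.09] 0.0
-110 0 (0.03, 0, 0.27) [0.12 0.51 1.16 0.   1.47 2.04] 0.0
-110 20 (0.15, 0.0, 0.42) [ 0.24  0.7   0.5  -0.19  1.65  2.12] 0.0
[... 221 characters left out ...]
29) [ 0.3   0.51  1.24 -0.45  0.93  2.41] 0.0
-110 35 (0.03, 0, 0.27) [ 0.28  0.25  1.66 -0.5   0.77  2.48] 0.0
-157 0 (0.15, 0.0, 0.42) [0.16 0.93 0.04 0.01 2.05 2.91] 0.116
-157 0 (0.15, 0, 0.29) [0.17 0.9  0.44 0.   1.8  2.91] 0.0
-157 0 (0.03, 0, 0.27) [0.12 0.51 1.16 0.   1.47 2.86] 0.0
-157 20 (0.15, 0.0, 0.42) [ 0.18  0.97  0.04 -0.07  2.16  2.88] 0.309
-157 20 (0.15, 0, 0.29) [ 0.19  1.12  0.04 -0.08  2.16  2.89] 0.153
-157 20 (0.03, 0, 0.27) [ 0.16  0.78  0.75 -0.09  1.95  2.88] 0.0
-157 35 (0.15, 0.0, 0.42) [ 0.2   1.    0.04 -0.15  2.26  2.83] 0.426
-157 35 (0.15, 0, 0.29) [ 0.2   1.15  0.04 -0.14  2.26  2.85] 0.283
-157 35 (0.03, 0, 0.27) [ 0.18  1.06  0.32 -0.18  2.36  2.83] 0.0
```

View pics/w4.png

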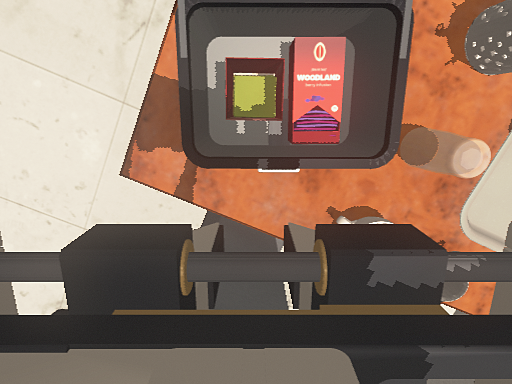

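Both boxes sit side by side inside the bin, the tall one at (253,92) and the flat one at (320,92). Next I'll reach over the lid and tip it forward.

Run:
```python
from kin import *
L,e,off=fit(); q=now()[2]["q"]
w=[W(-67,15,(-.08,0,.375)),W(-67,15,(.155,0,.375)),W(-67,15,(.155,0,.312)),W(-67,15,(.03,0,.312))]
for P,O in w:
    q,er=ik(P,O,q,L,off);print(q.round(2),er.round(4))
plan([(*w[0],4),(*w[1],8),(*w[2],4),(*w[3],1)])
```

```text
[-0.    0.07  1.5   0.1   1.33  1.16] 0.0
[0.14 0.69 0.63 0.07 1.58 1.32] 0.0
[0.14 0.65 0.85 0.07 1.39 1.31] 0.0
[0.08 0.33 1.34 0.09 1.22 1.23] 0.0
-> [0.482 0.103 0.396] n 4 rot/row 3.8
[-0.0, 0.01, -0.012, 0.001, 0.066, 0.001]
[0.001, 0.01, -0.012, 0.001, 0.066, 0.001]
[0.002, 0.01, -0.012, 0.001, 0.066, 0.001]
[0.002, 0.01, -0.012, 0.001, 0.066, 0.001]
-> [0.698 0.194 0.396] n 8 rot/row 0.0
[0.028, -0.0, 0.008, 0.0, 0.0, 0.0]
[0.028, -0.0, 0.008, 0.0, 0.0, 0.0]
[0.028, -0.0, 0.008, 0.0, 0.0, 0.0]
[0.028, -0.0, 0.008, 0.0, 0.0, 0.0]
[0.028, -0.0, 0.008, 0.0, 0.0, 0.0]
[0.028, -0.0, 0.008, 0.0, 0.0, 0.0]
[0.028, -0.0, 0.008, 0.0, 0.0, 0.0]
[0.028, -0.0, 0.008, 0.0, 0.0, 0.0]
-> [0.698 0.194 0.333] n 4 rot/row 0.0
[-0.004, -0.0, 0.015, 0.0, 0.0, 0.0]
[-0.004, -0.0, 0.015, 0.0, 0.0, 0.0]
[-0.004, -0.0, 0.015, 0.0, 0.0, 0.0]
[-0.004, -0.0, 0.015, 0.0, 0.0, 0.0]
-> [0.583 0.145 0.333] n 1 rot/row 0.0
[-0.121, 0.0, -0.032, 0.0, 0.0, 0.0]
```

arm_command(rows=[[0,0.01,-0.012,0,0.066,0,0],[0.001,0.01,-0.012,0,0.066,0,0],[0.002,0.01,-0.012,0,0.066,0,0],[0.002,0.01,-0.012,0,0.066,0,0],[0.028,0,0.0075,0,0,0,0],[0.028,0,0.0075,0,0,0,0],[0.028,0,0.0075,0,0,0,0],[0.028,0,0.0075,0,0,0,0],[0.028,0,0.0075,0,0,0,0],[0.028,0,0.0075,0,0,0,0],[0.028,0,0.0075,0,0,0,0],[0.028,0,0.0075,0,0,0,0],[0,0,0,0,0,0,0],[0,0,0,0,0,0,0]])

```text
clock: 28.8
eef_pos: [0.6979, 0.1934, 0.3928]
tcp_rot: [-0.024, 0.971, 0.199, 0.127]
wrist_force: [0.1, 0.5, 0.4]
gripper_width: 0.0001
gripper_force: 0.0
```

Run:
```python
from h import *
rep(); lid()
plan([(*W(-67,15,(.155,0,.312)),4)])
```

```text
28.8 p [0.6979 0.1934 0.3928] tip bin [ 0.1541 -0.0007  0.3715] z bin [ 0.256 -0.002 -0.967] y bin [ 0.002 -1.     0.003] q [0.14 0.55 0.84 0.06 1.5  1.31] F [0.1 0.5 0.4] w 0.0001
lid n 3628 angle pct [1.736 1.76  1.789]
-> [0.698 0.194 0.333] n 4 rot/row 0.1
[-0.004, -0.0, 0.015, 0.001, 0.0, 0.001]
[-0.004, -0.0, 0.015, 0.001, 0.0, 0.001]
[-0.004, -0.0, 0.015, 0.001, 0.0, 0.001]
[-0.004, -0.0, 0.015, 0.001, 0.0, 0.001]
```

arm_command(rows=[[-0.004,0,0.015,0,0,0,0],[-0.004,0,0.015,0,0,0,0],[-0.004,0,0.015,0,0,0,0],[-0.004,0,0.015,0,0,0,0],[-0.0097,0,-0.0026,0,0,0,0],[-0.0097,0,-0.0026,0,0,0,0],[-0.0097,0,-0.0026,0,0,0,0],[-0.0097,0,-0.0026,0,0,0,0],[-0.0097,0,-0.0026,0,0,0,0],[-0.0097,0,-0.0026,0,0,0,0],[-0.0097,0,-0.0026,0,0,0,0],[-0.0097,0,-0.0026,0,0,0,0],[-0.0097,0,-0.0026,0,0,0,0],[-0.0097,0,-0.0026,0,0,0,0]])

```text
clock: 30.6
eef_pos: [0.6051, 0.1535, 0.3316]
tcp_rot: [-0.024, 0.971, 0.199, 0.127]
wrist_force: [0.2, 0.6, -0.8]
gripper_width: 0.0004
gripper_force: 0.0
```

Run:
```python
from h import *
rep(); lid()
```

```text
30.6 p [0.6051 0.1535 0.3316] tip bin [ 0.0531 -0.0012  0.3103] z bin [ 0.257 -0.003 -0.966] y bin [ 0.002 -1.     0.003] q [0.09 0.34 1.32 0.08 1.23 1.24] F [ 0.2  0.6 -0.8] w 0.0004
lid n 2080 angle pct [1.186 1.197 1.221]
```

The lid is past centre (1.2 rad) and falling on its own. I'll lift the tool clear and wait.

arm_command(rows=[[0.005,0,-0.02,0,0,0,0],[0.005,0,-0.03,0,0,0,0],[0.005,0,-0.03,0,0,0,0],[0,0,-0.02,0,0,0,0],[0,0,0,0,0,0,0],[0,0,0,0,0,0,0],[0,0,0,0,0,0,0],[0,0,0,0,0,0,0],[0,0,0,0,0,0,0],[0,0,0,0,0,0,0],[0,0,0,0,0,0,0],[0,0,0,0,0,0,0],[0,0,0,0,0,0,0],[0,0,0,0,0,0,0],[0,0,0,0,0,0,0],[0,0,0,0,0,0,0],[0,0,0,0,0,0,0],[0,0,0,0,0,0,0],[0,0,0,0,0,0,0],[0,0,0,0,0,0,0]])

```text
clock: 33.15
eef_pos: [0.5953, 0.1496, 0.4321]
tcp_rot: [-0.024, 0.971, 0.199, 0.127]
wrist_force: [-0.3, 0.5, 0.5]
gripper_width: 0.0002
gripper_force: 0.0
```

Run:
```python
from h import *
rep()
c=viewer.read_camera("side");b=RB.inv().apply(cloud(c).reshape(-1,3)-BIN)
for x in (-.07,-.04,0,.04):
    k=(abs(b[:,0]-x)<.008)&(abs(b[:,1])<.09)&(b[:,2]>.1)&(b[:,2]<.3);print(x,k.sum(),np.percentile(b[k,2],[20,50,80]).round(4))
```

```text
33.15 p [0.5953 0.1496 0.4321] tip bin [ 0.0425 -0.0009  0.4108] z bin [ 0.257 -0.003 -0.966] y bin [ 0.002 -1.     0.003] q [0.08 0.3  1.11 0.08 1.48 1.25] F [-0.3  0.5  0.5] w 0.0002
-0.07 1503 [0.1199 0.1472 0.1824]
-0.04 396 [0.1833 0.1848 0.1863]
0 359 [0.1836 0.1849 0.1862]
0.04 339 [0.1833 0.1848 0.1862]
```

The lid top is level at 0.185 m from front to back, so it is fully shut. Handing in.

```bash
python3 -c "
from cell import robot
print(robot.sign_off())"
```

```text
the job is handed in; nothing more can be done
None
```

Both tea boxes are inside the bin, the lid measured level and shut, and the gripper never touched the cup, jug, glass or spoon pot. I handed the job in at about 33 s; no verdict came back.

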